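# Seat the sharpening stone in its holder on the pantry counter

## Task

First take the small grooved dressing block out of the wooden sharpening-stone holder and lay it flat inside the shallow grey tray. Then take the long sharpening stone that stands on end among the tins, lay it down flat on the bare worktop without letting it topple over, let go of it, take it again and seat it flat, square and fully home in the holder's pocket. Leave all the other goods standing as they are, and let go of everything at the end.

Things in the scene. Friction and masses are not known exactly. Their poses are not given: they have to be found in the camera images.
- holder: Pale wooden base, fixed, 224 long (x) x 90 wide (y) x 26 high. In its middle is a rectangular pocket open upwards, 154 (x) x 60 (y) x 14 deep: floor 12 and rim 26 above the worktop; solid rim 35 wide at the ends, 15 at the sides. Origin: centre of its underside, below the pocket's centre; z up. It may stand to the robot's left or right.
- stone: Long sharpening stone: plain sand-coloured block, 28 thick (x) x 56 wide (y) x 150 long (z), about 0.5 kg, loose. Starts standing on a 28 x 56 end among tins. Origin: centre of that end; z along its length, up at the start. No face or end is special: either broad (56 x 150) face may lie down, either way round. Seated in the pocket it stands 14 proud of the rim, with 2 of play on every side.
- stone_center (a point): Centre of the long sharpening stone, 75 from the end it starts on, axes as stone. It is 14 above the worktop when the stone lies flat on it and 26 above when the stone is seated in the pocket.
- block: Small dressing block, grey stone with five thin grooves across its top, 90 long (its x) x 44 wide (its y) x 30 high (its z), about 0.24 kg, loose. It starts lying loosely in the holder's pocket, standing 16 above the rim. Origin: centre of its underside.
- tray: Shallow open grey plastic tray, fixed to the worktop, 180 long (x) x 130 wide (y) x 30 high outside, walls and floor 4 thick, empty. Origin: centre of its underside; z up. It is on the other side of the robot from the holder.
- oil: Bystander: tall amber oil bottle with a green cap, 66 across, 210 high, close to one broad face of the standing stone (on which side varies). Origin: centre of its underside.
- tuna: Bystander: low round blue tin, 84 across, 45 high, close to the other broad face of the standing stone. Origin: centre of its underside.
- soup: Bystander: round red tin, 74 across, 110 high, just behind the standing stone (beyond its narrow side that is away from the robot). Origin: centre of its underside.
- carton: Bystander: red carton with a pale band, 60 (x) x 120 (y) x 160 high, in the back row. Origin: centre of its underside.
- jar: Bystander: glass jar with a steel lid, 80 across, 120 high, in the back row. Origin: centre of its underside.
- short_stone: Bystander: a shorter stone of the same material, 22 (x) x 45 (y) x 100 high, standing on end at the front of the worktop, left or right. Not the one to use. Origin: centre of its underside.
- sardine: Bystander: flat rectangular tin, 104 (x) x 60 (y) x 24 high, lying at the front of the worktop on the other side from the shorter stone; the worktop between these two is bare. Origin: centre of its underside.

How it is judged:
By the outcome, as a careful person would: the job done as asked, in the order asked, and still so for the second after the job is handed in, with the robot touching nothing.
It also fails if it takes over 72 s, if anything falls off the work surface, if the arm or the gripper's body presses on something with over 40 N, if the wrist force passes 120 N, or if a joint passes its speed limit or range.

## Robot

A 7-joint arm with a two-finger parallel gripper is mounted at the origin on the work surface. World frame = base frame: x ahead of the robot, y to its left, z up, the work surface at z = 0. Lengths are in m, angles in rad, forces in N, time in s.
With the tool pointing down it reaches from about 0.425 to 1.025 m from the base axis. Payload 9.4 kg.
Tool frame: the origin (TCP) lies on the centre line of the jaws, within the pads' length; the fingertips stand 8 mm ahead of it and the grasp point (between the pads) lies 11 mm behind it; z points along the fingers, y is the line along which they close (so a half turn about z gives the same grasp; the last joint's range is limited). The gripper opens to 85 mm and grips with 20 to 120 N. Pads are 22 mm wide; open, the fingers measure 114 mm over their backs; the gripper's body (76 mm by 85 mm) begins 54 mm behind the grasp point. The pads swing forward as they close: fully open they stand 13 mm farther back than shut.
Start: joints at [-1.337, 0.599, -0.003, 1.599, 0.002, 0.943, -0.08], TCP at [0.222, 0.69, 0.239] pointing down, gripper open.
Joint ranges: [-2.57, 2.57], [-0.35, 1.97], [-1.29, 1.29], [0.11, 2.56], [-1.05, 4.19], [0.11, 1.86], [-2.63, 2.63]. Speed limits (rad/s): [2.22, 2.22, 3.01, 3.01, 3.14, 3.14, 3.14].

## Interface

Orientations are given as a unit quaternion [x, y, z, w].
In Python, from workcell import sensors, optics, arm gives the robot as it stands. The module is installed in compiled form; this text tells all that it offers.
- The arm moves only by the tool servo_tool, never from a script. Its arguments are lists of equal length, an entry for each row: "xyz": the shift along the world's x, y, z in units of 1 m (1.0 is 1 m), a list of three; "rot": the turn, a rotation vector about the world's x, y, z in units of 180 degrees (1.0 is 180 degrees), a list of three; "fingers": the opening, from 0 (shut) to 1 (fully open). A call has 1 to 5 rows; each row shifts and turns the commanded pose from where the row before left it; what a row does not reach is not made up. A row lasts 1/8 s, in which the tool goes at most 62.5 mm and 10.7 degrees, less where a joint would pass 70% of its speed; a pose out of reach is approached as far as the arm can. A call with a number of a shift or a turn outside -1 to 1 is refused whole. A call with a gripper value outside its range is refused whole. The fingers move at their own pace and stop on an object; "squeeze" is the grip in N (left out, the last holds). Time passes only in rows, so rows that do not move let the fingers close. It gives the time, the measured TCP pose, the force, the opening and the grip force at its end, in the units of the state.
- sensors.sense(): the state, without advancing time (a new reading comes with each control period).
- optics.read_camera(name): name is "scene" or "top" or "wrist"; returns (picture, depth): 384x512x3 uint8, red, green, blue; 384x512 float32, m along the optical axis (not along the pixel's ray), 0 where there is no reading.
- optics.camera_info(name): a dict with "fovy" (degrees; the focal length in pixels is half the picture's height over the tangent of half this angle, whatever the lens; pixels are square), "cx", "cy" (the principal point, pixels), "k1" (the pictures are not rectified: a ray, as slopes to the right and down, at radius r is drawn at 1 + k1 r^2 times it, then the intrinsics apply), "cam_to_world" (4x4, takes a point from camera to world coordinates); the wrist camera has in their place "mount" (4x4, takes a point from camera to tool coordinates, whose origin is the TCP and whose axes are the flange's). Camera axes: x right, y up, looking along -z (the intrinsics and any distortion apply to the point x, -y, -z); pixel columns grow to the right and rows downward; lengths in m; the calibration is good to about 2 mm. A picture is of the moment at which its call begins: read the wrist's pose just before it. camera_info takes no time and is no camera call.
- arm.job_done(): hands the job in; it is judged then, once.
Trained networks look in the newest picture that a camera, given by its name, has taken for a name from the list of things; names that differ only in an ending like _2 or _b are one class to them, and where a whole thing is asked for, a point or a joint stands for the part that bears it (a point fixed in the world has none). Each returns a list of dicts, best first, with "conf" (0 to 1); they miss things now and then, are a little off and sometimes report something else, mostly with a low value. They report only what shows in the picture. A call takes as long as a camera call.
- optics.boxes_of(camera, label): "extent" ([left, top, right, bottom] in pixels, round what is visible of it).
The state is a dict: "time_s": time; "joint_pos": joint angles; "dq": joint speeds; "effort": joint torques, N m; "tool_pos": TCP position; "ee_rot": TCP orientation; "force": force on the tool from outside, world axes, zero at the start; "ft_torque": the same for the moment, N m; "width": finger opening in m; "grip_force": force on a finger pad.
Only numpy, scipy, OpenCV 4.12 (cv2) and the standard library are available. Lean on these libraries where they do the work, as an engineer would, in place of code of your own. Each camera call takes 0.05 s, during which the arm holds its last target. There are 200 camera calls.

## Working session

There is one attempt and no reset: what is moved stays moved. The work goes in short steps, Python scripts to look and compute and a tool call to move; the robot and the scene stay as the last step left them, time stands still between calls to the robot, and variables do not carry over. Pictures are saved under pics/ and viewed, at most 10 in all, crops included, and the job is handed in when it is done.

Besides the shell and the picture viewer there is one more tool, called after "Call:" in YAML: its name, and indented under it one key for each argument. servo_tool: Moves the arm, as the interface text tells. Its arguments: {"type":"object","properties":{"xyz":{"type":"array","items":{"type":"array","items":{"type":"number"}}},"rot":{"type":"array","items":{"type":"array","items":{"type":"number"}}},"fingers":{"type":"array","items":{"type":"number"}},"squeeze":{"type":"number"}},"required":["xyz","rot","fingers"]}

```bash
mkdir -p pics; cat > h.py <<'E'
import numpy as np, cv2
from workcell import sensors, optics, arm
from scipy.spatial.transform import Rotation as R
def T_of(cam, st=None):
    i=optics.camera_info(cam)
    if 'cam_to_world' in i: return i,np.array(i['cam_to_world'])
    T=np.eye(4);T[:3,:3]=R.from_quat(st['ee_rot']).as_matrix();T[:3,3]=st['tool_pos']
    return i,T@np.array(i['mount'])
def cloud(cam,d,st=None):
    i,T=T_of(cam,st); h,w=d.shape
    f=h/2/np.tan(np.radians(i['fovy'])/2)
    v,u=np.mgrid[:h,:w].astype(float)
    xd=(u-i['cx'])/f; yd=(v-i['cy'])/f; x,y=xd.copy(),yd.copy()
    for _ in range(10):
        s=1+i['k1']*(x*x+y*y); x,y=xd/s,yd/s
    P=np.stack([x*d,-y*d,-d,np.ones_like(d)],-1)@T.T
    P=P[...,:3]; P[d<=0]=np.nan
    return P
def look(cam):
    st=sensors.sense(); im,d=optics.read_camera(cam)
    return st,im,d,cloud(cam,d,st)
def save(n,im): cv2.imwrite(f'pics/{n}.png',cv2.cvtColor(im,cv2.COLOR_RGB2BGR))
E
python3 - <<'E'
from h import *
print(sensors.sense())
ims=[]
for c in ['scene','top']:
    st,im,d,P=look(c); ims.append(im); np.savez(f'{c}.npz',im=im,d=d,P=P)
    i=optics.camera_info(c); print(c,i)
    for n in ['holder','stone','block','tray','oil','tuna','soup','carton','jar','short_stone','sardine']:
        b=optics.boxes_of(c,n)
        for q in b[:2]:
            e=[int(x) for x in q['extent']]; m=P[(e[1]+e[3])//2,(e[0]+e[2])//2]
            print(c,n,round(q['conf'],2),e,m.round(3))
save('a',np.vstack(ims)[:, :][:384]); save('b',ims[1])
print(optics.camera_info('wrist'))
E
```

```text
{'time_s': 0.0, 'joint_pos': array([-1.33670252,  0.60013351, -0.00253002,  1.60011389,  0.00178832,
        0.94289874, -0.07979609]), 'dq': array([-1.63720545e-03,  1.37387130e-03, -8.19957651e-04, -6.03305182e-05,
        3.91598292e-05,  7.70740521e-04,  2.29873254e-04]), 'effort': array([-7.88282086e-04, -7.76439214e+01,  1.56450558e+00, -2.57992405e+01,
        1.23143027e-02,  9.33366740e-03,  9.16297864e-06]), 'tool_pos': array([0.2215969 , 0.68983117, 0.23841678]), 'ee_rot': array([ 1.54750153e-01,  9.87953333e-01, -7.74045497e-04, -5.02080805e-05]), 'force': array([ 0.32546975, -0.11586189, -0.03581906]), 'ft_torque': array([-0.0130268 ,  0.03874843,  0.02598349]), 'grip_force': 0.0, 'width': 0.08585836228431554}
scene {'fovy': 47.59893998588254, 'cx': 250.9395933664917, 'cy': 192.11741697543795, 'k1': -0.08425395970081735, 'cam_to_world': array([[ 0.37524569, -0.59687099,  0.7091796 ,  1.36636358],
       [ 0.92672107,  0.25764043, -0.27351321, -0.32068487],
       [-0.01946123,  0.75984632,  0.64981138,  0.76790985],
       [ 0.        ,  0.        ,  0.        ,  1.     
[... 1818 characters left out ...]

top short_stone 0.79 [168, 238, 192, 253] [0.455 0.163 0.099]
top short_stone 0.43 [128, 99, 201, 150] [0.707 0.2   0.16 ]
top sardine 0.94 [307, 243, 336, 291] [ 0.413 -0.158  0.022]
top sardine 0.47 [226, 165, 250, 204] [0.585 0.039 0.15 ]
{'fovy': 66.6234954263757, 'cx': 252.05353236157993, 'cy': 192.30186726436798, 'k1': -0.07464695161430424, 'mount': array([[-4.36867635e-04,  9.49348236e-01,  3.14225612e-01,
         8.05861171e-02],
       [ 9.99999698e-01,  6.16939552e-04, -4.73618213e-04,
        -2.90768228e-04],
       [-6.43486823e-04,  3.14225310e-01, -9.49348219e-01,
        -1.34749570e-01],
       [ 0.00000000e+00,  0.00000000e+00,  0.00000000e+00,
         1.00000000e+00]])}
```

```bash
python3 - <<'E'
from h import *
a=cv2.imread('pics/b.png'); c=a[80:320,60:460]; cv2.imwrite('pics/b2.png',cv2.resize(c,(800,480)))
def rect(P,box,z0,z1,n):
    l,t,r,b=box; Q=P[t:b,l:r].reshape(-1,3); Q=Q[(Q[:,2]>z0)&(Q[:,2]<z1)]
    (c,s,an)=cv2.minAreaRect((Q[:,:2]*1000).astype(np.float32)); print(n,len(Q),np.round(c,1),np.round(s,1),round(an,1),'z',np.median(Q[:,2]).round(4))
for cam in ['top','scene']:
    P=np.load(cam+'.npz')['P']
    B={'top':dict(stone=((222,160,255,210),.13,.17),block=((385,200,422,252),.036,.055),holder=((370,175,435,290),.021,.032),tray=((75,160,160,255),.025,.036),sard=((300,238,342,296),.018,.03),short=((160,232,200,258),.09,.11),oil=((255,145,300,200),.1,.23),tuna=((175,170,225,215),.04,.05),soup=((200,110,260,170),.1,.12)),
    'scene':dict(stone=((262,140,292,215),.14,.16),block=((98,195,134,240),.036,.055),holder=((85,180,150,265),.021,.032),tray=((315,130,390,175),.025,.036))}[cam]
    for n,(b,z0,z1) in B.items(): rect(P,b,z0,z1,cam+' '+n)
E
```

```text
top stone 362 [594.8  45.5] [55.4 27.9] 15.1 z 0.1485
top block 735 [ 506.7 -355.4] [89.9 45.3] 4.9 z 0.041
top holder 2029 [ 505.8 -358.4] [224.3  92.4] 0.8 z 0.025
top tray 461 [544.7 334.2] [131.4 180.5] 86.5 z 0.0279
top sard 1020 [ 416.  -160.7] [ 57.6 101.9] 79.2 z 0.0227
top short 219 [456.6 173.7] [44.8 22.1] 64.4 z 0.0985
top oil 764 [608.5 -39. ] [65.4 61.1] 77.7 z 0.1459
top tuna 950 [579.  136.4] [82.2 81.5] 2.4 z 0.044
top soup 836 [701.6  82.8] [73.1 72.2] 45.2 z 0.1089
scene stone 220 [599.8  43.3] [57.5 28.6] 13.5 z 0.1487
scene block 427 [ 510.5 -355. ] [92.4 42.7] 5.4 z 0.0416
scene holder 1322 [ 509.3 -357.9] [229.4  90.2] 0.8 z 0.0253
scene tray 164 [510.4 338.2] [138.2 106.9] 87.8 z 0.0281
```

View pics/b2.png

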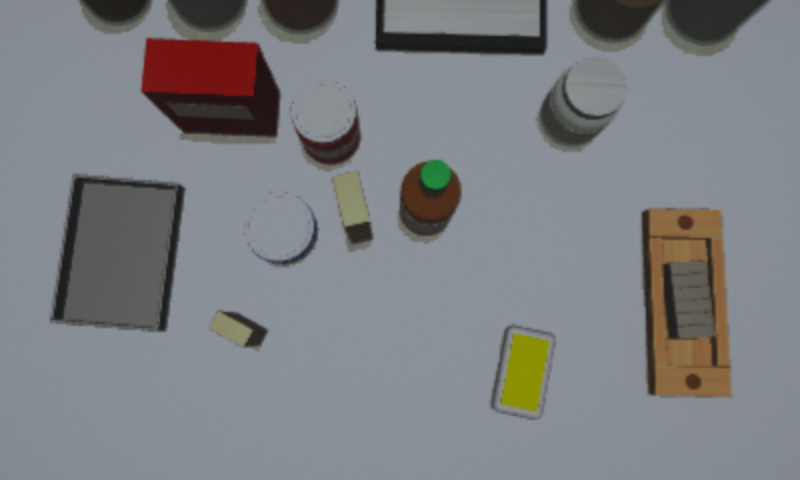

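View pics/a.png

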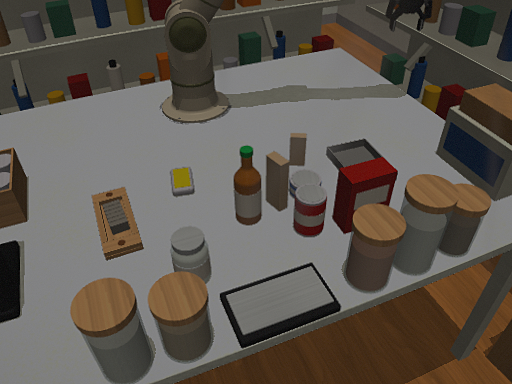

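The top view shows the holder on the right with the block in it (crop ≈ 690,300). The tray is on the left (120,255). The stone stands at (350,205) between the tuna (280,228) and the oil (430,190), with the soup behind it (325,120). The scene view agrees, so I'm moving over to the holder.

Call:
servo_tool:
  xyz:
    - [0.035, -0.0425, 0.016]
    - [0.035, -0.0425, 0.016]
    - [0.035, -0.0425, 0.016]
    - [0.035, -0.0425, 0.016]
    - [0.035, -0.0425, 0]
  rot:
    - [0, 0, -0.0436]
    - [0, 0, -0.0436]
    - [0, 0, -0.0436]
    - [0, 0, -0.0436]
    - [0, 0, -0.0436]
  fingers: [1, 1, 1, 1, 1]

```text
time_s: 1.82
tool_pos: [0.3982, 0.4768, 0.3049]
ee_rot: [0.479, 0.878, 0.001, 0.0]
force: [0.0, -0.1, 0.4]
width: 0.0852
grip_force: 0.0
```

Call:
servo_tool:
  xyz:
    - [0.035, -0.0425, 0]
    - [0.035, -0.0425, 0]
    - [0.035, -0.0425, 0]
    - [0, -0.058, 0]
    - [0, -0.058, 0]
  rot:
    - [0, 0, -0.0436]
    - [0, 0, -0.0436]
    - [0, 0, -0.0436]
    - [0, 0, -0.0436]
    - [0, 0, -0.0436]
  fingers: [1, 1, 1, 1, 1]

```text
time_s: 2.45
tool_pos: [0.502, 0.2323, 0.3033]
ee_rot: [0.746, 0.665, 0.0, 0.0]
force: [0.4, -0.3, 0.3]
width: 0.0854
grip_force: 0.0
```

```bash
cat > s.py <<'E'
from h import *
s=sensors.sense(); np.set_printoptions(suppress=True)
M=R.from_quat(s['ee_rot']).as_matrix()
print(round(s['time_s'],2),'q',s['joint_pos'].round(4),'p',s['tool_pos'].round(4),'R',M.round(4).tolist(),'yaw_y',np.degrees(np.arctan2(M[1,1],M[0,1])).round(2),'F',s['force'].round(1),'w',round(s['width'],4),'g',round(s['grip_force'],1))
E
python3 s.py
```

```text
2.45 q [-0.852   0.3385  0.4263  1.9408 -0.1762  0.898  -0.4515] p [0.502  0.2323 0.3033] R [[0.1144, 0.9934, 0.0003], [0.9934, -0.1144, -0.0001], [-0.0, 0.0003, -1.0]] yaw_y -6.57 F [ 0.4 -0.3  0.3] w 0.0854 g 0.0
```

Call:
servo_tool:
  xyz:
    - [0, -0.058, 0]
    - [0, -0.058, 0]
    - [0, -0.058, 0]
    - [0, -0.058, 0]
    - [0, -0.058, 0]
  rot:
    - [0, 0, -0.0436]
    - [0, 0, -0.0436]
    - [0, 0, -0.0436]
    - [0, 0, -0.0436]
    - [0, 0, -0.0436]
  fingers: [1, 1, 1, 1, 1]

```text
time_s: 3.08
tool_pos: [0.5016, -0.0574, 0.3037]
ee_rot: [0.926, 0.377, 0.001, 0.0]
force: [1.3, 0.4, -0.3]
width: 0.0853
grip_force: 0.0
```

Call:
servo_tool:
  xyz:
    - [0, -0.058, 0]
    - [0, -0.058, 0]
    - [0, -0.058, 0]
    - [0, -0.058, 0]
    - [0, -0.058, 0]
  rot:
    - [0, 0, -0.0436]
    - [0, 0, -0.0436]
    - [0, 0, -0.0436]
    - [0, 0, -0.0436]
    - [0, 0, -0.0436]
  fingers: [1, 1, 0.7, 0.7, 0.7]

```text
time_s: 3.7
tool_pos: [0.5018, -0.3474, 0.3035]
ee_rot: [0.999, 0.044, 0.0, -0.0]
force: [0.7, -0.5, 0.5]
width: 0.0597
grip_force: 0.0
```

```bash
python3 s.py; cat >> h.py <<'E'
def rect(P,box,z0,z1,n):
    l,t,r,b=box; Q=P[t:b,l:r].reshape(-1,3); Q=Q[(Q[:,2]>z0)&(Q[:,2]<z1)]
    if len(Q)<10: print(n,'none'); return
    # drop outliers: keep largest blob on 3 mm grid
    (c,s,an)=cv2.minAreaRect((Q[:,:2]*1000).astype(np.float32)); print(n,len(Q),np.round(c,1),np.round(s,1),round(an,1),'z',np.median(Q[:,2]).round(4))
E
python3 - <<'E'
from h import *
st,im,d,P=look('wrist'); save('w1',im); np.savez('w1.npz',P=P)
for n in ['block','holder']: 
    for q in optics.boxes_of('wrist',n)[:1]: 
        e=[int(v) for v in q['extent']]; print(n,q['conf'],e)
        l,t,r,b=max(e[0]-5,0),max(e[1]-5,0),e[2]+5,e[3]+5
        rect(P,(l,t,r,b),*((.036,.055) if n=='block' else (.021,.032)),n)
E
```

```text
3.7 q [-0.0309  0.4989  0.829   1.8333 -0.4332  1.     -0.5053] p [ 0.5018 -0.3474  0.3035] R [[0.9962, 0.0875, 0.0007], [0.0875, -0.9962, 0.0001], [0.0007, -0.0001, -1.0]] yaw_y -84.98 F [ 0.7 -0.5  0.5] w 0.0597 g 0.0
block 0.72 [242, 119, 277, 183]
block 2054 [ 506.6 -356.2] [90.9 43.3] 4.5 z 0.0422
```

View pics/w1.png

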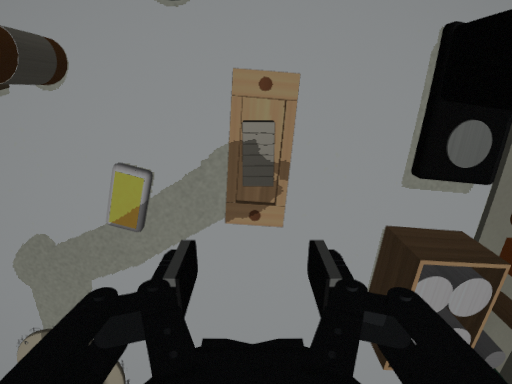

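The wrist picture shows the holder at (262,147) with the block at (260,153), clear of the rims. Three cameras agree on its position within a few mm, so I'll descend.

Call:
servo_tool:
  xyz:
    - [0.003, -0.004, -0.0507]
    - [0.0027, -0.0043, -0.0507]
    - [0, 0, -0.0507]
    - [0, 0, -0.0507]
    - [0, 0, -0.0507]
  rot:
    - [0, 0, 0]
    - [0, 0, 0]
    - [0, 0, 0]
    - [0, 0, 0]
    - [0, 0, 0]
  fingers: [0.7, 0.7, 0.7, 0.7, 0.7]

```text
time_s: 4.47
tool_pos: [0.5083, -0.3522, 0.0484]
ee_rot: [0.999, 0.047, 0.0, -0.0]
force: [1.9, -0.8, -0.4]
width: 0.06
grip_force: 0.0
```

Call:
servo_tool:
  xyz:
    - [0, 0, -0.007]
    - [0, 0, -0.007]
    - [0, 0, 0]
    - [0, 0, 0]
    - [0, 0, 0]
  rot:
    - [0, 0, 0]
    - [0, 0, 0]
    - [0, 0, 0]
    - [0, 0, 0]
    - [0, 0, 0]
  fingers: [0.7, 0.7, 0.7, 0.4, 0.4]
  squeeze: 60

```text
time_s: 5.1
tool_pos: [0.5082, -0.3544, 0.0377]
ee_rot: [0.999, 0.046, 0.001, 0.0]
force: [-0.8, 0.8, 8.0]
width: 0.0422
grip_force: 60.8
```

Call:
servo_tool:
  xyz:
    - [0, 0, 0]
    - [0, 0, 0]
    - [0, 0, 0]
  rot:
    - [0, 0, 0]
    - [0, 0, 0]
    - [0, 0, 0]
  fingers: [0.2, 0.2, 0.2]

```text
time_s: 5.48
tool_pos: [0.5082, -0.3544, 0.0377]
ee_rot: [0.999, 0.046, 0.001, 0.0]
force: [-0.8, 1.9, 8.2]
width: 0.0426
grip_force: 60.8
```

```bash
python3 s.py; python3 - <<'E'
from h import *
P=np.load('w1.npz')['P']
rect(P,(215,55,310,238),.021,.031,'holder')
Q=P[55:238,215:310].reshape(-1,3); 
for a,b in ((.009,.016),): rect(P,(240,100,285,206),a,b,'floor')
for cam in ('top',):
    P=np.load(cam+'.npz')['P']; rect(P,(370,175,435,290),.009,.016,'floor top')
E
```

```text
5.47 q [ 0.2028  0.808   0.4969  2.0037 -0.767   0.5206 -0.2226] p [ 0.5082 -0.3544  0.0377] R [[0.9958, 0.0913, 0.0025], [0.0913, -0.9958, -0.0009], [0.0024, 0.0011, -1.0]] yaw_y -84.76 F [-0.8  1.9  8.2] w 0.0426 g 60.8
holder 5401 [ 505.6 -358.2] [224.6  90.2] 0.8 z 0.0262
floor 1987 [ 504.1 -358.6] [153.4  59.9] 1.7 z 0.0122
floor top 689 [ 505.2 -350.8] [222.3  77.4] 0.7 z 0.0114
```

Call:
servo_tool:
  xyz:
    - [0, 0, 0.03]
    - [0, 0, 0.055]
    - [0, 0, 0.06]
    - [0, 0, 0.06]
    - [0, 0.02, 0.055]
  rot:
    - [0, 0, 0]
    - [0, 0, 0]
    - [0, 0, 0.05]
    - [0, 0, 0.05]
    - [0, 0, 0.05]
  fingers: [0.2, 0.2, 0.2, 0.2, 0.2]

```text
time_s: 6.1
tool_pos: [0.5067, -0.3351, 0.2989]
ee_rot: [0.96, 0.279, 0.0, 0.001]
force: [0.7, 0.9, -3.4]
width: 0.0419
grip_force: 62.8
```

```bash
python3 s.py
```

```text
6.1 q [ 0.0284  0.4609  0.6844  1.8418 -0.3495  0.9598 -0.1403] p [ 0.5067 -0.3351  0.2989] R [[0.8443, 0.5358, 0.0013], [0.5358, -0.8443, -0.0019], [0.0001, 0.0023, -1.0]] yaw_y -57.6 F [ 0.7  0.9 -3.4] w 0.0419 g 62.8
```

Call:
servo_tool:
  xyz:
    - [0.0025, 0.0446, 0]
    - [0.0025, 0.0446, 0]
    - [0.0025, 0.0446, 0]
    - [0.0025, 0.0446, 0]
    - [0.0025, 0.0446, 0]
  rot:
    - [0, 0, 0.0534]
    - [0, 0, 0.0534]
    - [0, 0, 0.0534]
    - [0, 0, 0.0534]
    - [0, 0, 0.0534]
  fingers: [0.2, 0.2, 0.2, 0.2, 0.2]

```text
time_s: 6.72
tool_pos: [0.5194, -0.1097, 0.2966]
ee_rot: [0.763, 0.647, 0.0, 0.0]
force: [-0.1, 0.0, -2.7]
width: 0.0422
grip_force: 62.8
```

Call:
servo_tool:
  xyz:
    - [0.0025, 0.0446, 0]
    - [0.0025, 0.0446, 0]
    - [0.0025, 0.0446, 0]
    - [0.0025, 0.0446, 0]
    - [0.0025, 0.0446, 0]
  rot:
    - [0, 0, 0.0534]
    - [0, 0, 0.0534]
    - [0, 0, 0.0534]
    - [0, 0, 0.0534]
    - [0, 0, 0.0534]
  fingers: [0.2, 0.2, 0.2, 0.2, 0.2]

```text
time_s: 7.35
tool_pos: [0.532, 0.113, 0.2966]
ee_rot: [0.433, 0.901, 0.0, 0.0]
force: [0.9, -0.2, -2.7]
width: 0.042
grip_force: 62.8
```

Call:
servo_tool:
  xyz:
    - [0.0025, 0.0446, 0]
    - [0.0025, 0.0446, 0]
    - [0.0025, 0.0446, 0]
    - [0.0025, 0.0446, 0]
    - [0.0025, 0.0446, 0]
  rot:
    - [0, 0, 0.0534]
    - [0, 0, 0.0534]
    - [0, 0, 0.0534]
    - [0, 0, 0.0534]
    - [0, 0, 0.0534]
  fingers: [0.2, 0.2, 0.2, 0.2, 0.2]

```text
time_s: 7.98
tool_pos: [0.5447, 0.3358, 0.2965]
ee_rot: [0.029, 1.0, -0.0, 0.0]
force: [0.8, -0.7, -2.7]
width: 0.0423
grip_force: 62.8
```

```bash
python3 s.py; python3 - <<'E'
from h import *
st,im,d,P=look('wrist'); save('w2',im); np.savez('w2.npz',P=P)
q=optics.boxes_of('wrist','tray'); print(q[:1])
if q:
    e=[int(v) for v in q[0]['extent']]; rect(P,(max(e[0]-8,0),max(e[1]-8,0),e[2]+8,e[3]+8),.025,.034,'tray'); rect(P,(max(e[0]-8,0),max(e[1]-8,0),e[2]+8,e[3]+8),.002,.007,'floor')
E
```

```text
7.97 q [-0.6085  0.44   -0.0484  1.7409  0.0263  0.9608  0.8459] p [0.5447 0.3358 0.2965] R [[-0.9983, 0.0576, 0.0009], [0.0576, 0.9983, -0.0005], [-0.0009, -0.0004, -1.0]] yaw_y 86.7 F [ 0.8 -0.7 -2.7] w 0.0423 g 62.8
[{'extent': [202.1, 90.4, 301.3, 176.3], 'conf': 0.84}]
tray 950 [517.4 336.7] [130.  122.7] 86.7 z 0.0298
floor 6147 [518. 336.] [165.4 142.8] 85.3 z 0.0042
```

Call:
servo_tool:
  xyz:
    - [0, 0, -0.051]
    - [0, 0, -0.051]
    - [0, 0, -0.051]
    - [0, 0, -0.051]
    - [0, 0, -0.051]
  rot:
    - [0, 0, 0]
    - [0, 0, 0]
    - [0, 0, 0]
    - [0, 0, 0]
    - [0, 0, 0]
  fingers: [0.2, 0.2, 0.2, 0.2, 0.2]

```text
time_s: 8.7
tool_pos: [0.5453, 0.3343, 0.0401]
ee_rot: [0.032, 0.999, -0.0, 0.001]
force: [-0.2, 0.5, -2.5]
width: 0.0419
grip_force: 62.8
```

Call:
servo_tool:
  xyz:
    - [0, 0, -0.006]
    - [0, 0, -0.003]
    - [0, 0, -0.002]
    - [0, 0, 0]
    - [0, 0, 0]
  rot:
    - [0, 0, 0]
    - [0, 0, 0]
    - [0, 0, 0]
    - [0, 0, 0]
    - [0, 0, 0]
  fingers: [0.2, 0.2, 0.2, 0.2, 0.2]

```text
time_s: 9.32
tool_pos: [0.5454, 0.3352, 0.0309]
ee_rot: [0.031, 1.0, 0.0, 0.001]
force: [-0.0, 0.3, -2.3]
width: 0.0423
grip_force: 62.7
```

```bash
python3 s.py
```

```text
9.32 q [-0.616   0.7662 -0.0366  1.9334  0.0596  0.4415  0.8118] p [0.5454 0.3352 0.0309] R [[-0.998, 0.0627, 0.0013], [0.0627, 0.998, 0.0009], [-0.0012, 0.0009, -1.0]] yaw_y 86.4 F [-0.   0.3 -2.3] w 0.0423 g 62.7
```

Call:
servo_tool:
  xyz:
    - [0, 0, -0.0015]
    - [0, 0, 0]
    - [0, 0, 0]
    - [0, 0, 0]
    - [0, 0, 0.02]
  rot:
    - [0, 0, 0]
    - [0, 0, 0]
    - [0, 0, 0]
    - [0, 0, 0]
    - [0, 0, 0]
  fingers: [0.2, 0.75, 0.75, 0.75, 0.75]

```text
time_s: 9.95
tool_pos: [0.5441, 0.3345, 0.0477]
ee_rot: [0.031, 1.0, -0.001, -0.001]
force: [-0.6, 0.3, 0.3]
width: 0.0643
grip_force: 0.0
```

Call:
servo_tool:
  xyz:
    - [0, 0, 0.05]
    - [0, 0, 0.055]
    - [0, -0.02, 0.055]
    - [0, -0.03, 0.055]
    - [0, -0.03, 0.02]
  rot:
    - [0, 0, 0]
    - [0, 0, 0]
    - [0, 0, -0.055]
    - [0, 0, -0.055]
    - [0, 0, -0.055]
  fingers: [0.75, 0.75, 1, 1, 1]

```text
time_s: 10.58
tool_pos: [0.5457, 0.2546, 0.2883]
ee_rot: [0.289, 0.957, 0.003, 0.002]
force: [0.5, -0.2, -0.1]
width: 0.0848
grip_force: 0.0
```

```bash
python3 s.py; python3 - <<'E'
from h import *
st,im,d,P=look('top'); np.savez('t2.npz',P=P)
q=optics.boxes_of('top','block'); print(q[:2])
rect(P,(75,160,160,255),.031,.038,'block')
save('t2',im)
st,im,d,P=look('wrist'); save('w3',im); np.savez('w3.npz',P=P)
for n in ('block','stone','tuna','oil','soup'):
    for q in optics.boxes_of('wrist',n)[:1]: print(n,q)
cv2.imwrite('pics/w3t.png',cv2.cvtColor(im,cv2.COLOR_RGB2BGR))
E
```

```text
10.57 q [-0.6086  0.3972  0.1099  1.8456 -0.0554  0.8953  0.5114] p [0.5457 0.2546 0.2883] R [[-0.8328, 0.5535, 0.0052], [0.5535, 0.8328, 0.0038], [-0.0022, 0.006, -1.0]] yaw_y 56.39 F [ 0.5 -0.2 -0.1] w 0.0848 g 0.0
[{'extent': [107.5, 187.6, 130.5, 225.3], 'conf': 0.52}]
block 225 [544.4 333.3] [127.1 176.3] 87.1 z 0.0327
block {'extent': [166.8, 190.1, 228.6, 251.9], 'conf': 0.7}
stone {'extent': [136.5, 230.8, 180.8, 274.8], 'conf': 0.93}
tuna {'extent': [166.0, 185.9, 227.7, 250.0], 'conf': 0.86}
oil {'extent': [75.4, 260.8, 126.9, 382.1], 'conf': 0.86}
soup {'extent': [184.3, 266.1, 240.4, 344.9], 'conf': 0.81}
```

View pics/w3t.png

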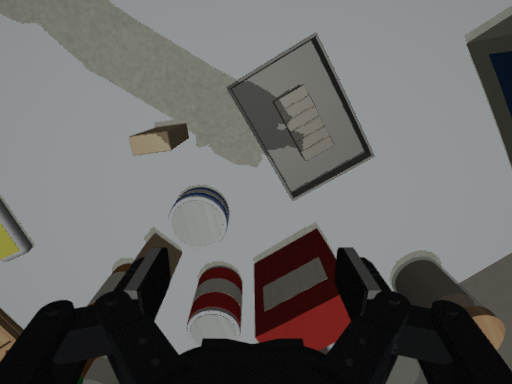

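The block lies flat in the tray (305,122), the stone is at about (160,255), and the tuna is beside it. Next I'll fit an arm model from the logged poses, to check that a sideways grasp over the low tin is in reach.

```bash
cat > kin.py <<'E'
import numpy as np, itertools
from scipy.spatial.transform import Rotation as R
from scipy.optimize import least_squares
D=[([-1.33670,.60013,-.00253,1.60011,.00179,.94290,-.07980],[.22160,.68983,.23842],None,[.15475,.98795,-.00077,-.00005]),
([-0.852,0.3385,0.4263,1.9408,-0.1762,0.898,-0.4515],[0.502,0.2323,0.3033],[[0.1144,0.9934,0.0003],[0.9934,-0.1144,-0.0001],[0,0.0003,-1]]),
([-0.0309,0.4989,0.829,1.8333,-0.4332,1.,-0.5053],[0.5018,-0.3474,0.3035],[[0.9962,0.0875,0.0007],[0.0875,-0.9962,0.0001],[0.0007,-0.0001,-1]]),
([0.2028,0.808,0.4969,2.0037,-0.767,0.5206,-0.2226],[0.5082,-0.3544,0.0377],[[0.9958,0.0913,0.0025],[0.0913,-0.9958,-0.0009],[0.0024,0.0011,-1]]),
([0.0284,0.4609,0.6844,1.8418,-0.3495,0.9598,-0.1403],[0.5067,-0.3351,0.2989],[[0.8443,0.5358,0.0013],[0.5358,-0.8443,-0.0019],[0.0001,0.0023,-1]]),
([-0.6085,0.44,-0.0484,1.7409,0.0263,0.9608,0.8459],[0.5447,0.3358,0.2965],[[-0.9983,0.0576,0.0009],[0.0576,0.9983,-0.0005],[-0.0009,-0.0004,-1]]),
([-0.616,0.7662,-0.0366,1.9334,0.0596,0.4415,0.8118],[0.5454,0.3352,0.0309],[[-0.998,0.0627,0.0013],[0.0627,0.998,0.0009],[-0.0012,0.0009,-1]]),
([-0.6086,0.3972,0.1099,1.8456,-0.0554,0.8953,0.5114],[0.5457,0.2546,0.2883],[[-0.8328,0.5535,0.0052],[0.5535,0.8328,0.0038],[-0.0022,0.006,-1]])]
Q=np.array([d[0] for d in D]);P=np.array([d[1] for d in D]);M=[R.from_quat(d[3]).as_matrix() if d[2] is None else np.array(d[2]) for d in D]
AX='zyzyzyz'
def frames(q,s):
    r=R.identity(); out=[r.as_matrix()]
    for i in range(7):
        r=r*R.from_euler(AX[i],s[i]*q[i]); out.append(r.as_matrix())
    return out
best=None
for s in itertools.product([1,-1],repeat=7):
    if s[1]==-1: continue
    F=[frames(q,s)[-1] for q in Q]
    # M = Rz(a) F C : try a in multiples of 90deg
    for a in (0,90,180,270):
        A=R.from_euler('z',a,degrees=True).as_matrix()
        C=R.from_matrix([ (A@f).T@m for f,m in zip(F,M)])
        e=max((C.mean().inv()*C).magnitude())
        if best is None or e<best[0]: best=(e,s,a,C.mean())
e,S,a,C=best
A=R.from_euler('z',a,degrees=True).as_matrix(); C=C.as_matrix()
B=np.vstack([np.hstack([A@f for f in frames(q,S)]) for q in Q])
L,res,rk,sv=np.linalg.lstsq(B,P.ravel(),rcond=1e-3)
def fk(q):
    f=frames(q,S); return np.hstack([A@x for x in f])@L, A@f[-1]@C
lo=np.array([-2.57,-.35,-1.29,.11,-1.05,.11,-2.63]);hi=np.array([2.57,1.97,1.29,2.56,4.19,1.86,2.63])
def ik(p,m,q0,w=.02):
    def r(q):
        x,o=fk(q); return np.r_[(x-p)*10,R.from_matrix(m@o.T).as_rotvec()*3,w*(q-q0)]
    o=least_squares(r,np.clip(q0,lo+.03,hi-.03),bounds=(lo+.02,hi-.02)); x,mm=fk(o.x)
    return o.x,np.linalg.norm(x-p),R.from_matrix(m@mm.T).magnitude()
if __name__=='__main__':
    print(best[0],S,a,C.round(3).tolist(),rk,sv.round(3)); print(L.reshape(8,3).round(4)); print(np.abs(B@L-P.ravel()).max())
    u=np.array([np.cos(np.radians(15)),np.sin(np.radians(15)),0]);n=np.array([-u[1],u[0],0])
    for sg in (1,-1):
      for th in (90,75,60,45,30):
        t=np.radians(th); z=-n*np.sin(t)-np.array([0,0,1])*np.cos(t); y=sg*u; m=np.c_[np.cross(y,z),y,z]
        g=np.array([.596,.045,.09])+.006*n-.011*-z*-1
        b=min((ik(g,m,q0) for q0 in list(Q)+[np.array([-.5,.5,0,1.8,x5,1.3,x7]) for x5 in(1.5,3) for x7 in(-1.5,0,1.5)]),key=lambda r:r[1]*10+r[2])
        print(sg,th,b[0].round(2),round(b[1],4),round(b[2],3))
E
python3 kin.py
```

```text
0.00010977376528246056 (-1, 1, -1, 1, -1, 1, -1) 0 [[-0.0, -1.0, 0.0], [1.0, -0.0, 0.0], [-0.0, 0.0, 1.0]] 16 [7.941e+00 7.471e+00 7.460e+00 2.668e+00 2.613e+00 1.039e+00 9.890e-01
 7.230e-01 5.750e-01 5.210e-01 4.050e-01 2.590e-01 2.270e-01 1.830e-01
 1.020e-01 3.500e-02 3.000e-03 0.000e+00 0.000e+00 0.000e+00 0.000e+00
 0.000e+00 0.000e+00 0.000e+00]
[[-2.000e-03 -1.900e-03 -1.340e-02]
 [ 8.200e-03 -1.470e-02 -1.340e-02]
 [-1.000e-04 -1.470e-02  3.194e-01]
 [ 4.500e-03 -1.280e-02  3.194e-01]
 [-3.300e-03 -1.280e-02  2.191e-01]
 [-7.000e-04 -1.100e-03  2.191e-01]
 [ 6.500e-03 -1.100e-03  2.400e-03]
 [-2.200e-03 -1.000e-03  2.400e-03]]
0.0006095140865087778
1 90 [-0.34  0.67  0.2   2.05  1.59  1.43 -1.14] 0.0 0.0
1 75 [-0.28  0.65  0.1   2.04  1.49  1.25 -1.1 ] 0.0 0.0
1 60 [-0.21  0.64 -0.    2.04  1.36  1.09 -1.04] 0.0 0.0
1 45 [-0.12  0.64 -0.13  2.03  1.22  0.94 -0.96] 0.0 0.0
1 30 [-0.7   0.79  0.82  2.05 -0.09  0.38  0.26] 0.0 0.0
-1 90 [-0.34  0.67  0.2   2.04  1.59  1.42  2.01] 0.0 0.0
-1 75 [-0.27  0.65  0.1   2.03  1.48  1.25  2.05] 0.0 0.0
-1 60 [-0.2   0.64 -0.01  2.03  1.36  1.09  2.11] 0.0 0.0
-1 45 [-0.11  0.64 -0.15  2.02  1.22  0.95  2.19] 0.0 0.0
-1 30 [ 0.02  0.65 -0.33  2.    1.07  0.85  2.29] 0.0 0.0
```

```bash
cat > plan.py <<'E'
import kin; from kin import *
from scipy.spatial.transform import Slerp
L0=L.copy()
def setd(d):
    kin.L=L0.copy(); kin.L[2]+=d; kin.L[23]+=d   # base up, tool longer (tool z at frame 7 = +z)
def tgt(sg,th,yaw=15):
    a=np.radians(yaw);u=np.array([np.cos(a),np.sin(a),0]);n=np.array([-u[1],u[0],0]);t=np.radians(th)
    z=-n*np.sin(t)-np.array([0,0,1])*np.cos(t); y=sg*u; return np.c_[np.cross(y,z),y,z]
def path(q,p0,m0,p1,m1,N):
    s=Slerp([0,1],R.from_matrix([m0,m1])); out=[]
    for k in range(1,N+1):
        t=k/N; q,e,f=ik(p0+(p1-p0)*t,s(t).as_matrix(),q,.01); out.append(np.r_[q,e*1000,f])
    return np.array(out)
if __name__=='__main__':
  for d in (.25,.4):
    setd(d); print('chk',fk(Q[-1])[0]-P[-1])
    for sg in (1,-1):
        m1=tgt(sg,70); rv=R.from_matrix(m1@M[-1].T).as_rotvec(); print(d,sg,'rotdeg',np.degrees(rv).round(1),np.degrees(np.linalg.norm(rv)))
        o=path(Q[-1],P[-1],M[-1],np.array([.562,.17,.24]),m1,16); print(o[3::4].round(2))
E
python3 plan.py
```

```text
chk [ 9.38535412e-04  3.38087691e-04 -3.35013670e-05]
0.25 1 rotdeg [-58.1 -41.3 -36.3] 79.95918553208335
[[-0.86  0.42  0.32  1.91  0.24  0.85  0.1   0.    0.  ]
 [-1.07  0.52  0.53  1.95  0.48  0.87 -0.27  0.    0.  ]
 [-1.2   0.69  0.7   1.97  0.61  0.94 -0.55  0.    0.  ]
 [-1.25  0.89  0.82  1.96  0.65  1.03 -0.76  0.    0.  ]]
0.25 -1 rotdeg [-51.6  71.2 117.3] 146.56560685143282
[[-0.57  0.53  0.03  1.69  0.11  1.28  0.91  0.    0.  ]
 [-0.59  0.64 -0.03  1.64  0.37  1.52  1.29  0.    0.  ]
 [-0.63  0.7  -0.1   1.72  0.67  1.61  1.65  0.    0.  ]
 [-0.66  0.72 -0.16  1.92  1.01  1.58  1.96  0.    0.  ]]
chk [ 1.71913824e-03  9.06648758e-04 -3.03926599e-05]
0.4 1 rotdeg [-58.1 -41.3 -36.3] 79.95918553208335
[[-0.93  0.43  0.31  1.92  0.24  0.85  0.02  0.    0.  ]
 [-1.17  0.57  0.49  1.93  0.43  0.91 -0.37  0.    0.  ]
 [-1.3   0.8   0.62  1.89  0.49  1.01 -0.63  0.    0.  ]
 [-1.34  1.05  0.7   1.8   0.47  1.16 -0.81  0.    0.  ]]
0.4 -1 rotdeg [-51.6  71.2 117.3] 146.56560685143282
[[-0.59  0.6   0.03  1.58  0.1   1.32  0.9   0.    0.  ]
 [-0.65  0.78 -0.04  1.44  0.33  1.59  1.26  0.    0.  ]
 [-0.74  0.88 -0.11  1.51  0.61  1.69  1.59  0.    0.  ]
 [-0.82  0.91 -0.2   1.76  0.89  1.64  1.85  0.    0.  ]]
```

Call:
servo_tool:
  xyz:
    - [0.001, -0.003, 0]
    - [0.001, -0.003, 0]
    - [0.001, -0.003, 0]
    - [0.001, -0.003, 0]
    - [0.001, -0.003, 0]
  rot:
    - [-0.0179, 0.0247, 0.0407]
    - [-0.0179, 0.0247, 0.0407]
    - [-0.0179, 0.0247, 0.0407]
    - [-0.0179, 0.0247, 0.0407]
    - [-0.0179, 0.0247, 0.0407]
  fingers: [1, 1, 1, 1, 1]

```text
time_s: 11.6
tool_pos: [0.55, 0.2404, 0.2822]
ee_rot: [-0.037, 0.971, -0.187, -0.143]
force: [-0.1, 0.4, -0.4]
width: 0.0855
grip_force: 0.0
```

Call:
servo_tool:
  xyz:
    - [0.001, -0.003, 0]
    - [0.001, -0.003, 0]
    - [0.001, -0.003, 0]
    - [0.001, -0.003, 0]
    - [0.001, -0.003, 0]
  rot:
    - [-0.0179, 0.0247, 0.0407]
    - [-0.0179, 0.0247, 0.0407]
    - [-0.0179, 0.0247, 0.0407]
    - [-0.0179, 0.0247, 0.0407]
    - [-0.0179, 0.0247, 0.0407]
  fingers: [1, 1, 1, 1, 1]

```text
time_s: 12.22
tool_pos: [0.5549, 0.2257, 0.2819]
ee_rot: [-0.352, 0.831, -0.342, -0.263]
force: [0.9, -0.2, -0.6]
width: 0.0852
grip_force: 0.0
```

```bash
python3 s.py; python3 - <<'E'
import plan; from plan import *
from workcell import sensors
s=sensors.sense(); q=s['joint_pos'];m=R.from_quat(s['ee_rot']).as_matrix()
ds=np.linspace(.1,.5,81); E=[]
for d in ds: setd(d); E.append(np.linalg.norm(fk(q)[0]-s['tool_pos']))
d=ds[np.argmin(E)]; print('d',d,min(E)); setd(d)
print('rot left deg',np.degrees(R.from_matrix(tgt(-1,70)@m.T).as_rotvec()).round(2))
o=path(q,s['tool_pos'],m,np.array([.562,.17,.2]),tgt(-1,70),6); print(o[-1].round(3))
o=path(o[-1,:7],np.array([.562,.17,.2]),tgt(-1,70),np.array([.596,.045,.085]),tgt(-1,70),6); print(o[-1].round(3))
E
```

```text
12.22 q [-0.6692  0.7317 -0.0883  1.5324  0.4865  1.6881  1.462 ] p [0.5549 0.2257 0.2819] R [[-0.6138, -0.765, -0.1951], [-0.4056, 0.5176, -0.7534], [0.6773, -0.3833, -0.628]] yaw_y 145.92 F [ 0.9 -0.2 -0.6] w 0.0852 g 0.0
d 0.31 0.004359478627691561
rot left deg [-19.    26.3   43.31]
[-0.715  0.855 -0.191  1.873  0.974  1.577  1.846  0.     0.   ]
[-0.575  1.009 -0.127  1.983  1.17   1.379  1.675  0.     0.   ]
```

Call:
servo_tool:
  xyz:
    - [0.001, -0.009, -0.013]
    - [0.001, -0.009, -0.013]
    - [0.001, -0.009, -0.013]
    - [0.001, -0.009, -0.013]
    - [0.001, -0.009, -0.013]
  rot:
    - [-0.0176, 0.0244, 0.0401]
    - [-0.0176, 0.0244, 0.0401]
    - [-0.0176, 0.0244, 0.0401]
    - [-0.0176, 0.0244, 0.0401]
    - [-0.0176, 0.0244, 0.0401]
  fingers: [1, 1, 1, 1, 1]

```text
time_s: 12.85
tool_pos: [0.5598, 0.1807, 0.2164]
ee_rot: [0.609, -0.564, 0.442, 0.34]
force: [0.5, -0.1, -0.4]
width: 0.0857
grip_force: 0.0
```

Call:
servo_tool:
  xyz:
    - [0.001, -0.009, -0.013]
    - [0, 0, 0]
  rot:
    - [-0.0176, 0.0244, 0.0401]
    - [0, 0, 0]
  fingers: [1, 1]

```text
time_s: 13.1
tool_pos: [0.5596, 0.1712, 0.2033]
ee_rot: [0.649, -0.5, 0.454, 0.35]
force: [0.1, -0.2, 0.8]
width: 0.0853
grip_force: 0.0
```

```bash
python3 s.py; python3 - <<'E'
from h import *
st,im,d,P=look('wrist'); save('w4',im); np.savez('w4.npz',P=P,im=im)
for n in ('stone','tuna','oil','soup'):
    for q in optics.boxes_of('wrist',n)[:1]:
        e=[int(v) for v in q['extent']]; print(n,round(q['conf'],2),e)
        if n=='stone':
            b=(max(e[0]-4,0),max(e[1]-4,0),e[2]+4,e[3]+4)
            rect(P,b,.144,.158,'top'); rect(P,b,.05,.135,'side')
E
```

```text
13.1 q [-0.7227  0.8465 -0.1945  1.8653  0.9609  1.5898  1.8541] p [0.5596 0.1712 0.2033] R [[0.088, -0.9669, 0.2395], [-0.3311, -0.2551, -0.9085], [0.9395, 0.0007, -0.3426]] yaw_y -165.22 F [ 0.1 -0.2  0.8] w 0.0853 g 0.0
stone 0.59 [222, 178, 279, 286]
top 1224 [595.3  45.9] [56.  29.8] 15.1 z 0.1497
side 3139 [597.9  12.2] [64.5 99.3] 12.7 z 0.1025
tuna 0.91 [196, 293, 280, 344]
oil 0.96 [229, 93, 281, 182]
soup 0.63 [107, 199, 189, 309]
```

View pics/w4.png

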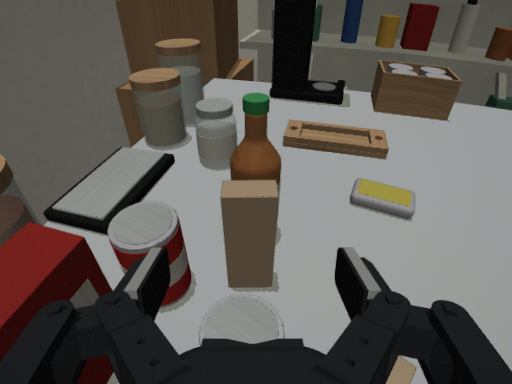

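The stone is centred between the open fingers (252,235), with the tuna below it (242,330) and the soup to the left (150,250). The wrist view puts the stone top at (0.595, 0.046), matching the top camera. Approaching along the tool axis.

Call:
servo_tool:
  xyz:
    - [0.0047, -0.0126, -0.0386]
    - [0.0047, -0.0126, -0.0386]
    - [0.0066, -0.025, -0.0094]
    - [0.0066, -0.025, -0.0094]
    - [0.0066, -0.025, -0.0094]
  rot:
    - [0, 0, 0]
    - [0, 0, 0]
    - [0, 0, 0]
    - [0, 0, 0]
    - [0, 0, 0]
  fingers: [1, 1, 1, 1, 1]

```text
time_s: 13.98
tool_pos: [0.5909, 0.0687, 0.1006]
ee_rot: [0.648, -0.502, 0.455, 0.348]
force: [-0.5, -0.2, -0.2]
width: 0.0854
grip_force: 0.0
```

Call:
servo_tool:
  xyz:
    - [0.0033, -0.0125, -0.0047]
    - [0.0033, -0.0125, -0.0047]
    - [0, 0, 0]
    - [0, 0, 0]
  rot:
    - [0, 0, 0]
    - [0, 0, 0]
    - [0, 0, 0]
    - [0, 0, 0]
  fingers: [1, 1, 1, 1]

```text
time_s: 14.48
tool_pos: [0.5968, 0.0467, 0.0903]
ee_rot: [0.649, -0.502, 0.455, 0.348]
force: [0.1, 0.4, -0.7]
width: 0.0854
grip_force: 0.0
```

```bash
python3 s.py; python3 - <<'E'
from h import *
st,im,d,P=look('wrist'); np.savez('w5.npz',P=P,im=im)
for q in optics.boxes_of('wrist','stone')[:1]:
        e=[int(v) for v in q['extent']]; print(round(q['conf'],2),e)
        b=(max(e[0]-4,0),max(e[1]-4,0),e[2]+4,e[3]+4)
        rect(P,b,.144,.158,'top')
E
```

```text
14.47 q [-0.583   0.995  -0.124   1.9735  1.1546  1.3839  1.6919] p [0.5968 0.0467 0.0903] R [[0.0837, -0.9671, 0.2404], [-0.3342, -0.2545, -0.9075], [0.9388, -0.0044, -0.3445]] yaw_y -165.26 F [ 0.1  0.4 -0.7] w 0.0854 g 0.0
0.69 [180, 144, 331, 345]
top 6974 [595.6  46.1] [55.8 29.7] 15.3 z 0.1499
```

Call:
servo_tool:
  xyz:
    - [-0.0012, -0.0003, -0.001]
    - [0, 0, 0]
    - [0, 0, 0]
    - [0, 0, 0]
    - [0, 0, 0]
  rot:
    - [0, 0, 0]
    - [0, 0, 0]
    - [0, 0, 0]
    - [0, 0, 0]
    - [0, 0, 0]
  fingers: [0.8, 0.7, 0.5, 0.4, 0.4]
  squeeze: 100

```text
time_s: 15.2
tool_pos: [0.5956, 0.0457, 0.0896]
ee_rot: [0.648, -0.502, 0.455, 0.348]
force: [0.5, 2.5, 3.9]
width: 0.0539
grip_force: 105.0
```

```bash
python3 s.py; python3 - <<'E'
import plan; from plan import *
from workcell import sensors
s=sensors.sense(); q=s['joint_pos'];m=R.from_quat(s['ee_rot']).as_matrix();p=s['tool_pos']
setd(.31); th=70
for pt,th,yw in (([.59,.05,.22],70,15),([.46,.02,.22],70,15),([.46,.02,.22],45,15),([.46,.02,.2],10,15),([.46,.02,.1],-20,15),([.46,.02,.015],-20,15),([.46,.02,.2],0,15)):
    m1=tgt(-1,th,yw); o=path(q,p,m,np.array(pt),m1,6); q,p,m=o[-1,:7],np.array(pt),m1; print(pt,th,o[-1].round(3))
E
```

```text
15.2 q [-0.5831  0.9964 -0.1235  1.9763  1.1551  1.3829  1.6882] p [0.5956 0.0457 0.0896] R [[0.0833, -0.9672, 0.24], [-0.3334, -0.254, -0.9079], [0.9391, -0.0044, -0.3436]] yaw_y -165.29 F [0.5 2.5 3.9] w 0.0539 g 105.0
[0.59, 0.05, 0.22] 70 [-0.581  0.786 -0.135  2.     1.106  1.462  1.862  0.     0.   ]
[0.46, 0.02, 0.22] 70 [-0.659  0.731 -0.188  2.288  1.029  1.396  1.621  0.     0.   ]
[0.46, 0.02, 0.22] 45 [-0.443  0.496 -0.293  2.28   0.963  1.098  1.896  0.     0.   ]
[0.46, 0.02, 0.2] 10 [ 6.800e-02  3.790e-01 -4.820e-01  2.234e+00  5.740e-01  6.740e-01
  2.546e+00  1.000e-03  0.000e+00]
[0.46, 0.02, 0.1] -20 [ 7.420e-01  8.450e-01 -1.097e+00  2.208e+00  7.010e-01  6.120e-01
  2.610e+00  1.000e-03  0.000e+00]
[0.46, 0.02, 0.015] -20 [ 0.625  0.931 -0.894  2.244  0.888  0.438  2.505  0.     0.   ]
[0.46, 0.02, 0.2] 0 [ 0.565  0.531 -1.05   2.19   0.669  0.787  2.475  0.     0.   ]
```

```bash
python3 - <<'E'
import plan; from plan import *
from workcell import sensors
s=sensors.sense(); setd(.31)
for Y,c in ((-45,[.48,.02]),(-70,[.5,.03])):
  q=s['joint_pos'];m=R.from_quat(s['ee_rot']).as_matrix();p=s['tool_pos']
  for pt,th,yw in (([.595,.046,.22],70,15),([.49,.03,.24],70,15+.3*(Y-15)),(c+[.22],45,15+.7*(Y-15)),(c+[.2],0,Y),(c+[.1],-20,Y),(c+[.015],-20,Y),(c+[.025],0,Y),([.506,-.358,.3],0,-89),([.506,-.358,.04],0,-89)):
    m1=tgt(-1,th,yw); o=path(q,p,m,np.array(pt),m1,6); rv=R.from_matrix(m1@m.T).as_rotvec(degrees=True)
    q,p,m=o[-1,:7],np.array(pt),m1; print(np.round(pt,3),th,yw,o[-1].round(2),'rot',rv.round(1))
E
```

```text
[0.595 0.046 0.22 ] 70 15 [-0.57  0.79 -0.13  2.    1.11  1.46  1.87  0.    0.  ] rot [-0.2  0.2  0.3]
[0.49 0.03 0.24] 70 -3.0 [-0.58  0.75 -0.13  2.03  0.82  1.54  1.79  0.    0.  ] rot [  0.   0. -18.]
[0.48 0.02 0.22] 45 -27.0 [-0.34  0.62 -0.16  1.94  0.51  1.34  1.85  0.    0.  ] rot [ 24.3  -6.5 -23.6]
[0.48 0.02 0.2 ] 0 -45 [ 0.06  0.38 -0.29  2.18  0.19  0.61  1.99  0.    0.  ] rot [ 36.5 -26.6 -17.1]
[0.48 0.02 0.1 ] -20 -45 [ 0.62  0.7  -0.93  2.42  1.71  0.33  0.59  0.01  0.  ] rot [ 14.1 -14.1   0. ]
[0.48  0.02  0.015] -20 -45 [ 0.64  0.98 -1.02  2.46  2.02  0.6   0.35  0.    0.  ] rot [0. 0. 0.]
[0.48  0.02  0.025] 0 -45 [ 0.41  0.86 -0.89  2.28  1.26  0.66  0.9   0.    0.  ] rot [-14.1  14.1   0. ]
[ 0.506 -0.358  0.3  ] 0 -89 [ 1.19  0.62 -1.09  1.74  0.6   1.15  1.51  0.    0.  ] rot [  0.   0. -44.]
[ 0.506 -0.358  0.04 ] 0 -89 [ 1.03  0.89 -0.83  1.95  0.97  0.76  1.2   0.    0.  ] rot [0. 0. 0.]
[0.595 0.046 0.22 ] 70 15 [-0.57  0.79 -0.13  2.    1.11  1.46  1.87  0.    0.  ] rot [-0.2  0.2  0.3]
[0.49 0.03 0.24] 70 -10.5 [-0.55  0.77 -0.11  1.96  0.73  1.58  1.81  0.    0.  ] rot [ -0.   -0.  -25.5]
[0.5  0.03 0.22] 45 -44.49999999999999 [-0.3   0.68 -0.1   1.79  0.34  1.44  1.79  0.    0.  ] rot [ 22.5 -11.7 -33.5]
[0.5  0.03 0.2 ] 0 -70 [-0.08  0.39 -0.13  2.14  0.09  0.61  1.65  0.    0.  ] rot [ 24.5 -38.1 -24.2]
[0.5  0.03 0.1 ] -20 -70 [ 0.46  0.67 -0.87  2.45  1.91  0.47 -0.14  0.    0.  ] rot [  6.8 -18.8  -0. ]
[0.5   0.03  0.015] -20 -70 [ 0.46  0.93 -0.91  2.48  2.15  0.72 -0.31  0.    0.  ] rot [0. 0. 0.]
[0.5   0.03  0.025] 0 -70 [ 0.35  0.83 -0.8   2.24  1.19  0.61  0.54  0.    0.  ] rot [-6.8 18.8  0. ]
[ 0.506 -0.358  0.3  ] 0 -89 [ 1.2   0.63 -1.11  1.74  0.61  1.16  1.5   0.    0.  ] rot [  0.   0. -19.]
[ 0.506 -0.358  0.04 ] 0 -89 [ 1.04  0.9  -0.85  1.95  0.99  0.78  1.19  0.    0.  ] rot [0. 0. 0.]
```

```bash
python3 - <<'E'
import plan; from plan import *
from workcell import sensors
s=sensors.sense(); setd(.31)
for Y,c in ((-25,[.49,.03]),(-10,[.49,.03])):
  q=s['joint_pos'];m=R.from_quat(s['ee_rot']).as_matrix();p=s['tool_pos']
  for pt,th,yw in (([.595,.046,.22],70,15),([.49,.03,.24],70,15+.3*(Y-15)),(c+[.22],45,15+.7*(Y-15)),(c+[.2],0,Y),(c+[.1],-20,Y),(c+[.015],-20,Y),(c+[.025],0,Y),([.506,-.358,.3],0,-89),([.506,-.358,.04],0,-89)):
    m1=tgt(-1,th,yw); o=path(q,p,m,np.array(pt),m1,6); rv=R.from_matrix(m1@m.T).as_rotvec(degrees=True)
    q,p,m=o[-1,:7],np.array(pt),m1; print(np.round(pt,3),th,yw,o[-1].round(2),'step',np.abs(np.diff(o[:,:7],axis=0)).max().round(2),'rot',rv.round(1))
E
```

```text
[0.595 0.046 0.22 ] 70 15 [-0.57  0.79 -0.13  2.    1.11  1.46  1.87  0.    0.  ] step 0.04 rot [-0.2  0.2  0.3]
[0.49 0.03 0.24] 70 3.0 [-0.6   0.73 -0.14  2.09  0.89  1.5   1.77  0.    0.  ] step 0.04 rot [  0.   0. -12.]
[0.49 0.03 0.22] 45 -13.0 [-0.38  0.6  -0.21  2.    0.65  1.28  1.89  0.    0.  ] step 0.04 rot [ 25.   -2.2 -15.7]
[0.49 0.03 0.2 ] 0 -25 [ 0.13  0.4  -0.41  2.15  0.27  0.64  2.23  0.    0.  ] step 0.12 rot [ 42.6 -14.7 -11.4]
[0.49 0.03 0.1 ] -20 -25 [ 0.46  0.63 -0.63  2.32  0.36  0.13  2.31  0.02  0.  ] step 0.13 rot [18.1 -8.5  0. ]
[0.49  0.03  0.015] -20 -25 [ 0.59  0.91 -0.87  2.36  1.79  0.34  0.94  0.    0.  ] step 0.34 rot [0. 0. 0.]
[0.49  0.03  0.025] 0 -25 [ 0.35  0.83 -0.81  2.26  1.21  0.6   1.3   0.    0.  ] step 0.13 rot [-18.1   8.5   0. ]
[ 0.506 -0.358  0.3  ] 0 -89 [ 1.11  0.55 -0.92  1.75  0.49  1.09  1.62  0.    0.  ] step 0.17 rot [  0.   0. -64.]
[ 0.506 -0.358  0.04 ] 0 -89 [ 0.94  0.83 -0.66  1.96  0.84  0.65  1.32  0.    0.  ] step 0.07 rot [0. 0. 0.]
[0.595 0.046 0.22 ] 70 15 [-0.57  0.79 -0.13  2.    1.11  1.46  1.87  0.    0.  ] st
[... 224 characters left out ...]
p 0.04 rot [25.   1.1 -9.8]
[0.49 0.03 0.2 ] 0 -10 [ 0.18  0.42 -0.49  2.15  0.32  0.65  2.43  0.    0.  ] step 0.14 rot [44.8 -4.9 -7.1]
[0.49 0.03 0.1 ] -20 -10 [ 0.53  0.67 -0.72  2.26  0.31  0.28  2.61  0.    0.  ] step 0.07 rot [19.7 -3.5  0. ]
[0.49  0.03  0.015] -20 -10 [ 0.46  0.83 -0.64  2.3   1.03  0.13  1.95  0.02  0.  ] step 0.35 rot [0. 0. 0.]
[0.49  0.03  0.025] 0 -10 [ 0.13  0.73 -0.47  2.27  1.01  0.36  1.76  0.    0.  ] step 0.06 rot [-19.7   3.5   0. ]
[ 0.506 -0.358  0.3  ] 0 -89 [ 0.87  0.45 -0.51  1.76  0.26  0.99  1.85  0.    0.  ] step 0.17 rot [  0.   0. -79.]
[ 0.506 -0.358  0.04 ] 0 -89 [ 0.73  0.76 -0.32  1.97  0.48  0.49  1.65  0.    0.  ] step 0.09 rot [0. 0. 0.]
```

Call:
servo_tool:
  xyz:
    - [0, 0, 0.015]
    - [0, 0, 0.03]
    - [0, 0, 0.03]
    - [0, 0, 0.03]
    - [0, 0, 0.03]
  rot:
    - [0, 0, 0]
    - [0, 0, 0]
    - [0, 0, 0]
    - [0, 0, 0]
    - [0, 0, 0]
  fingers: [0.4, 0.4, 0.4, 0.4, 0.4]

```text
time_s: 15.82
tool_pos: [0.595, 0.0455, 0.2251]
ee_rot: [0.649, -0.502, 0.454, 0.348]
force: [0.2, 0.1, -5.4]
width: 0.0539
grip_force: 105.5
```

```bash
cat > srch.py <<'E'
import plan; from plan import *
from workcell import sensors
s=sensors.sense(); setd(.31); q0=s['joint_pos']; res=[]
seed=[np.array([.46,.93,-.91,2.4,2.1,.72,-.3]),np.array([0,.8,-.3,2.2,1.7,.6,.8]),np.array([0,.8,-.3,2.2,2.8,.6,0])]
for c in ([.48,.02],[.52,.02],[.48,.06],[.48,-.04]):
  for Y in (-90,-70,-50,-30,-10,15,40):
    m1=tgt(-1,-20,Y)
    for sd in seed:
      q,e,f=ik(np.r_[c,.016],m1,sd,.02)
      if e<2e-3 and f<.01: res.append((np.abs(q-q0).max(),np.minimum(q-lo,hi-q).min(),c,Y,q.round(2)))
res.sort(key=lambda r:r[0])
for r in res[:14]: print(r)
E
python3 srch.py
```

```text
(np.float64(1.1837564352759018), np.float64(0.1756767740727992), [0.48, 0.02], -10, array([ 0.61,  0.89, -0.84,  2.31,  1.32,  0.29,  1.68]))
(np.float64(1.2165640418049395), np.float64(0.22705347963805322), [0.48, 0.06], -10, array([ 0.64,  1.01, -1.06,  2.32,  1.48,  0.5 ,  1.45]))
(np.float64(1.238636365164079), np.float64(0.1540077649718401), [0.48, 0.02], -30, array([ 0.57,  0.88, -0.82,  2.41,  2.01,  0.33,  0.64]))
(np.float64(1.2405502923116964), np.float64(0.14704841767726884), [0.48, 0.06], 15, array([ 0.66,  1.08, -1.14,  2.2 ,  1.11,  0.66,  2.21]))
(np.float64(1.2497465063360136), np.float64(0.30966806135067304), [0.52, 0.02], -10, array([ 0.67,  0.98, -0.98,  2.21,  1.21,  0.44,  1.81]))
(np.float64(1.2511929019675274), np.float64(0.25183071166348414), [0.48, 0.02], -10, array([ 0.67,  0.95, -0.96,  2.31,  1.37,  0.4 ,  1.63]))
(np.float64(1.2640375536752095), np.float64(0.09323607256478288), [0.52, 0.02], -30, array([ 0.5 ,  0.84, -0.7 ,  2.32,  1.9 ,  0.2 ,  0.76]))
(np.float64(1.2715716101790187), np.float64(0.08570201606097365), [0.48, -0.04], -30, array([ 0.64,  0.
[... 190 characters left out ...]
64(1.2883402144171812), np.float64(0.02000000000000246), [0.48, 0.06], 15, array([ 0.71,  1.17, -1.27,  2.2 ,  1.19,  0.8 ,  2.14]))
(np.float64(1.322189715417478), np.float64(0.09250338535060743), [0.52, 0.02], 15, array([ 0.75,  1.13, -1.2 ,  2.1 ,  1.05,  0.78,  2.37]))
(np.float64(1.3222348022563408), np.float64(0.1553326810672957), [0.52, 0.02], -10, array([ 0.75,  1.07, -1.13,  2.21,  1.3 ,  0.6 ,  1.73]))
(np.float64(1.3264049988490574), np.float64(0.12453630327120946), [0.48, 0.02], 15, array([ 0.75,  1.09, -1.17,  2.19,  1.09,  0.7 ,  2.31]))
(np.float64(1.3372736262399922), np.float64(0.02000000000000003), [0.48, 0.06], -10, array([ 0.41,  0.83, -0.66,  2.33,  1.47,  0.13,  1.45]))
```

```bash
cat > tr.py <<'E'
import plan; from plan import *
from workcell import sensors
s=sensors.sense(); setd(.31); q0=s['joint_pos']
def jac(q):
    x,o=fk(q); J=np.zeros((6,7))
    for i in range(7):
        dq=q.copy(); dq[i]+=1e-5; y,r=fk(dq); J[:3,i]=(y-x)/1e-5; J[3:,i]=R.from_matrix(r@o.T).as_rotvec()/1e-5
    return J
def follow(q,poses):
    out=[]
    for p,m in poses:
        for _ in range(6):
            x,o=fk(q); e=np.r_[p-x,R.from_matrix(m@o.T).as_rotvec()]; q=q+np.linalg.pinv(jac(q),rcond=1e-2)@e
        out.append(q)
    return np.array(out)
def report(q,poses,p,m):
    o=follow(q,poses)
    for (pp,mm),qq in zip(poses,o):
        dr=R.from_matrix(mm@m.T).as_rotvec()/np.pi; ax=mm
        pts=[pp+mm@np.array(v) for v in STC]; 
        print((pp-p).round(4),dr.round(4),np.degrees(np.linalg.norm(dr)*np.pi).round(1),'p',pp.round(3),'zmin',min(v[2] for v in pts).round(3),'q',qq.round(2)); p,m=pp,mm
    return o[-1]
# stone corners in tool frame, from grasp: stone frame vertical at yaw 15.2, TCP at stone (0,0,.0893)
G=tgt(-1,69.9,15); a=np.radians(15.2); U=np.array([np.cos(a),np.sin(a),0]);Nn=np.array([-U[1],U[0],0])
STC=[G.T@(x*Nn+y*U+np.array([0,0,z-.0893])) for x in(-.014,.014) for y in(-.028,.028) for z in(0,.15)]
if __name__=='__main__':
    p0,m0=fk(q0); print('fkerr',p0-s['tool_pos'])
    qa,e,f=ik(np.array([.51,.03,.25]),tgt(-1,70,10),q0); print('A',qa.round(2),e,f)
    qc,e,f=ik(np.array([.49,.06,.10]),tgt(-1,-20,-10),np.array([.64,.95,-1.,2.32,1.45,.55,1.5]),.05); print('C',qc.round(2),e,f)
    pa,ma=fk(qa); poses=[(p0+(pa-p0)*k/4,Slerp([0,1],R.from_matrix([m0,ma]))(k/4).as_matrix()) for k in range(1,5)]
    N=15; poses+=[fk(qa+(qc-qa)*k/N) for k in range(1,N+1)]
    pc,mc=fk(qc); poses+=[(pc-np.array([0,0,.02*k]),mc) for k in range(1,5)]
    report(q0,poses,p0,m0)
E
python3 tr.py
```

```text
fkerr [-5.81762074e-07  4.87615917e-03  2.91833046e-03]
A [-0.61  0.7  -0.15  2.12  0.99  1.48  1.8 ] 2.275266775610509e-06 5.05104192769918e-06
C [ 0.74  0.93 -1.26  2.26  1.13  0.62  1.72] 7.489049787572257e-05 0.00037022932888346297
[-0.0213 -0.0051  0.0055] [-0.0004  0.0002 -0.0065] 1.2 p [0.574 0.045 0.233] zmin 0.144 q [-0.58  0.76 -0.14  2.02  1.07  1.47  1.86]
[-0.0213 -0.0051  0.0055] [-0.0004  0.0002 -0.0065] 1.2 p [0.553 0.04  0.239] zmin 0.15 q [-0.59  0.74 -0.14  2.05  1.05  1.47  1.84]
[-0.0213 -0.0051  0.0055] [-0.0004  0.0002 -0.0065] 1.2 p [0.531 0.035 0.244] zmin 0.155 q [-0.6   0.72 -0.15  2.09  1.02  1.48  1.82]
[-0.0213 -0.0051  0.0055] [-0.0004  0.0002 -0.0065] 1.2 p [0.51 0.03 0.25] zmin 0.161 q [-0.61  0.71 -0.15  2.12  0.99  1.48  1.8 ]
[-0.0002 -0.0128 -0.0331] [ 0.0261  0.0136 -0.0048] 5.4 p [0.51  0.017 0.217] zmin 0.126 q [-0.55  0.72 -0.17  2.13  0.99  1.39  1.81]
[-0.0026 -0.0104 -0.0315] [ 0.0277  0.0122 -0.0057] 5.5 p [0.507 0.007 0.185] zmin 0.094 q [-0.5   0.73 -0.19  2.14  0.99  1.3   1.82]
[-0.0044 -0.0076 -0.0295] [ 0.0292  0.0107 -0.0067] 5.7 p 
[... 1443 characters left out ...]
063 0.0069 0.0165] [ 0.0343 -0.0115 -0.013 ] 6.9 p [0.482 0.055 0.079] zmin 0.054 q [ 0.4   0.69 -0.71  2.26  0.64  0.33  2.22]
[0.0075 0.0047 0.0213] [ 0.0336 -0.0138 -0.0131] 7.0 p [0.49 0.06 0.1 ] zmin 0.086 q [ 0.52  0.7  -0.82  2.26  0.59  0.29  2.27]
[ 0.    0.   -0.02] [0. 0. 0.] 0.0 p [0.49 0.06 0.08] zmin 0.066 q [ 0.48  0.72 -0.76  2.28  0.62  0.23  2.25]
[ 0.    0.   -0.02] [0. 0. 0.] 0.0 p [0.49 0.06 0.06] zmin 0.046 q [ 0.44  0.74 -0.69  2.29  0.66  0.18  2.24]
[ 0.    0.   -0.02] [0. 0. 0.] 0.0 p [0.49 0.06 0.04] zmin 0.026 q [ 0.39  0.76 -0.62  2.3   0.68  0.12  2.22]
[ 0.    0.   -0.02] [0. 0. 0.] 0.0 p [0.49 0.06 0.02] zmin 0.006 q [ 0.34  0.79 -0.55  2.31  0.7   0.06  2.22]
```

```bash
cat > tr2.py <<'E'
from tr import *
def seg(p,m,p1,m1,N):
    sl=Slerp([0,1],R.from_matrix([m,m1])); p1=np.array(p1); return [(p+(p1-p)*k/N,sl(k/N).as_matrix()) for k in range(1,N+1)],p1,m1
def plan_(p,m,way):
    P_=[]
    for pt,mm,N in way:
        a,p,m=seg(p,m,pt,mm,N); P_+=a
    return P_
if __name__=='__main__':
  p0,m0=fk(q0)
  for c in ([.56,-.19],[.60,-.18]):
   for Y in (-90,-70,-50,-35,-20,-5,15):
    t=lambda th,y:tgt(-1,th,y)
    w=[([.50,.03,.25],t(70,10),5),([.48,-.19,.25],t(60,10+.3*(Y-10)),6),(c+[.22],t(25,10+.7*(Y-10)),8),(c+[.15],t(-20,Y),8),(c+[.016],t(-20,Y),6)]
    o=follow(q0,plan_(p0,m0,w)); mar=np.minimum(o-lo,hi-o)
    print(c,Y,'margin',mar.min().round(2),'joint',mar.min(0).argmin()+1,'row',mar.min(1).argmin(),'step',np.abs(np.diff(o,axis=0)).max().round(2),o[-1].round(2))
E
python3 tr2.py
```

```text
[0.56, -0.19] -90 margin -0.33 joint 6 row 32 step 0.16 [ 0.38  0.75 -0.14  2.28  0.01 -0.22  1.85]
[0.56, -0.19] -70 margin -0.21 joint 6 row 32 step 0.13 [ 0.57  0.77 -0.32  2.23  0.03 -0.1   2.25]
[0.56, -0.19] -50 margin -0.03 joint 6 row 32 step 0.11 [ 0.69  0.8  -0.44  2.15  0.07  0.08  2.59]
[0.56, -0.19] -35 margin -0.19 joint 7 row 32 step 0.1 [ 0.74  0.83 -0.51  2.08  0.11  0.22  2.82]
[0.56, -0.19] -20 margin -0.41 joint 7 row 26 step 0.1 [ 0.76  0.86 -0.55  2.01  0.15  0.37  3.03]
[0.56, -0.19] -5 margin -0.61 joint 7 row 26 step 0.1 [ 0.76  0.88 -0.57  1.94  0.19  0.51  3.23]
[0.56, -0.19] 15 margin -0.88 joint 7 row 26 step 0.14 [ 0.73  0.91 -0.59  1.87  0.25  0.67  3.49]
[0.6, -0.18] -90 margin -0.27 joint 6 row 32 step 0.16 [ 0.32  0.76 -0.12  2.21  0.02 -0.16  1.8 ]
[0.6, -0.18] -70 margin -0.15 joint 6 row 32 step 0.13 [ 0.51  0.78 -0.3   2.15  0.05 -0.04  2.19]
[0.6, -0.18] -50 margin 0.01 joint 6 row 32 step 0.1 [ 0.64  0.82 -0.44  2.07  0.09  0.12  2.54]
[0.6, -0.18] -35 margin -0.14 joint 7 row 32 step 0.1 [ 0.69  0.85 -0.5   2.01  0.13  0.27  2.77]
[0.6, -0.18] -20 margin -0.36 joint 7 row 26 step 0.09 [ 0.72  0.88 -0.55  1.94  0.16  0.41  2.99]
[0.6, -0.18] -5 margin -0.57 joint 7 row 26 step 0.09 [ 0.72  0.9  -0.58  1.87  0.2   0.55  3.19]
[0.6, -0.18] 15 margin -0.84 joint 7 row 26 step 0.13 [ 0.7   0.93 -0.6   1.79  0.26  0.72  3.45]
```

```bash
cat > tr3.py <<'E'
from tr2 import *
p0,m0=fk(q0)
n=lambda y:np.array([-np.sin(np.radians(y)),np.cos(np.radians(y)),0])
def d(m): return m[:,2]
def run(S,Y,TH,Yf,c,verbose=0):
    S=np.array(S); g1=tgt(-1,70,Y); g2=tgt(1,TH,Y); mid=tgt(1,10,Y)
    pre=S-.11*d(g1)+[0,0,0]; pre2=S+[0,0,.01]-.12*d(g2); F=tgt(1,TH-90,Yf)
    w=[(S+[0,0,.14],g1,6),(S,g1,5),(pre,g1,4)]
    o1=follow(q0,plan_(p0,m0,w))
    up=np.array([.5,.12,.26])
    # reverse-ish reorientation: back to Q[-1]-like down pose then to g2
    w2=[(up,tgt(-1,60,15),4),([.53,.2,.28],M[-1],17),(pre2+[0,0,.1],g2,10),(pre2,g2,3),(S+[0,0,.01],g2,4)]
    o2=follow(o1[-1],plan_(pre,g1,w2))
    c=np.array(c); w3=[(S+[0,0,.12],g2,4),(np.r_[c,.2],tgt(1,TH-45,(Y+Yf)/2),6),(np.r_[c,.15],F,6),(np.r_[c,.016],F,5)]
    o3=follow(o2[-1],plan_(S+[0,0,.01],g2,w3))
    for nm,o in (('1',o1),('2',o2),('3',o3)):
        mar=np.minimum(o-lo,hi-o); print(Y,TH,Yf,nm,'margin',mar.min().round(2),'j',mar.min(0).argmin()+1,'row',mar.min(1).argmin(),'step',np.abs(np.diff(o,axis=0)).max().round(2),o[-1].round(2))
if __name__=='__main__':
    for Y,TH,Yf in ((15,60,15),(0,60,0),(0,55,-20),(15,60,-20),(15,60,30)): run([.48,-.05,.0905],Y,TH,Yf,[.48,.0])
E
python3 tr3.py
```

```text
15 60 15 1 margin 0.21 j 4 row 7 step 0.06 [-0.7   0.92 -0.21  2.25  1.04  1.35  1.46]
15 60 15 2 margin 0.16 j 4 row 37 step 0.19 [-1.08  1.09  0.76  2.4   1.13  0.37 -1.44]
15 60 15 3 margin 0.16 j 4 row 0 step 0.2 [ 0.46  0.84 -0.43  2.16 -0.4   0.43  0.79]
0 60 0 1 margin 0.38 j 4 row 7 step 0.05 [-0.62  0.93 -0.16  2.05  0.86  1.43  1.62]
0 60 0 2 margin 0.32 j 4 row 37 step 0.19 [-0.96  1.03  0.66  2.24  0.65  0.63 -1.07]
0 60 0 3 margin 0.15 j 6 row 20 step 0.2 [ 0.54  0.85 -0.5   2.24 -0.61  0.26  0.77]
0 55 -20 1 margin 0.38 j 4 row 7 step 0.05 [-0.62  0.93 -0.16  2.05  0.86  1.43  1.62]
0 55 -20 2 margin 0.31 j 4 row 37 step 0.18 [-0.93  0.97  0.65  2.25  0.64  0.58 -1.04]
0 55 -20 3 margin -0.19 j 6 row 20 step 0.22 [ 0.81  0.99 -0.84  2.35 -0.88 -0.08  0.81]
15 60 -20 1 margin 0.21 j 4 row 7 step 0.06 [-0.7   0.92 -0.21  2.25  1.04  1.35  1.46]
15 60 -20 2 margin 0.16 j 4 row 37 step 0.19 [-1.08  1.09  0.76  2.4   1.13  0.37 -1.44]
15 60 -20 3 margin -0.18 j 6 row 20 step 0.22 [ 0.7   0.91 -0.74  2.35 -0.71 -0.07  0.58]
15 60 30 1 margin 0.21 j 4 row 7 step 0.06 [-0.7   0.92 -0.21  2.25  1.04  1.35  1.46]
15 60 30 2 margin 0.16 j 4 row 37 step 0.19 [-1.08  1.09  0.76  2.4   1.13  0.37 -1.44]
15 60 30 3 margin 0.16 j 4 row 0 step 0.24 [ 0.39  0.85 -0.38  2.08 -0.26  0.57  0.85]
```

Call:
servo_tool:
  xyz:
    - [-0.029, -0.008, 0]
    - [-0.029, -0.008, 0]
    - [-0.029, -0.008, 0]
    - [-0.028, -0.008, 0]
    - [0, -0.022, 0]
  rot:
    - [0, 0, 0]
    - [0, 0, 0]
    - [0, 0, 0]
    - [0, 0, 0]
    - [0, 0, -0.0185]
  fingers: [0.4, 0.4, 0.4, 0.4, 0.4]

```text
time_s: 16.45
tool_pos: [0.479, -0.0077, 0.2242]
ee_rot: [0.635, -0.52, 0.443, 0.361]
force: [1.9, 0.7, -6.0]
width: 0.0542
grip_force: 106.0
```

Call:
servo_tool:
  xyz:
    - [0, -0.022, -0.01]
    - [0, -0.022, -0.02]
    - [0, 0, -0.03]
    - [0, 0, -0.03]
    - [0, 0, -0.03]
  rot:
    - [0, 0, -0.0185]
    - [0, 0, -0.0185]
    - [0, 0, 0]
    - [0, 0, 0]
    - [0, 0, 0]
  fingers: [0.4, 0.4, 0.4, 0.4, 0.4]

```text
time_s: 17.08
tool_pos: [0.4813, -0.0537, 0.1024]
ee_rot: [0.601, -0.558, 0.422, 0.387]
force: [-0.4, -0.0, -6.7]
width: 0.0538
grip_force: 106.2
```

```bash
python3 s.py; python3 - <<'E'
from h import *
for c in ('wrist','top'):
    st,im,d,P=look(c); save('s_'+c,im); np.savez('s_'+c+'.npz',P=P)
    for q in optics.boxes_of(c,'stone')[:2]:
        e=[int(v) for v in q['extent']]; print(c,round(q['conf'],2),e)
        b=(max(e[0]-4,0),max(e[1]-4,0),e[2]+4,e[3]+4)
        rect(P,b,.148,.17,'top')
E
```

```text
17.07 q [-0.5229  0.9594 -0.1124  2.21    1.0843  1.288   1.4962] p [ 0.4813 -0.0537  0.1024] R [[0.0223, -0.9969, 0.0757], [-0.344, -0.0787, -0.9357], [0.9387, -0.0052, -0.3447]] yaw_y -175.48 F [-0.4 -0.  -6.7] w 0.0538 g 106.2
wrist 0.84 [179, 141, 328, 346]
top 9502 [481.1 -54.2] [55.5 29.7] 4.6 z 0.1624
top 0.89 [272, 220, 290, 249]
top 393 [480.5 -54.5] [55.6 27.9] 4.7 z 0.1603
```

View pics/s_wrist.png

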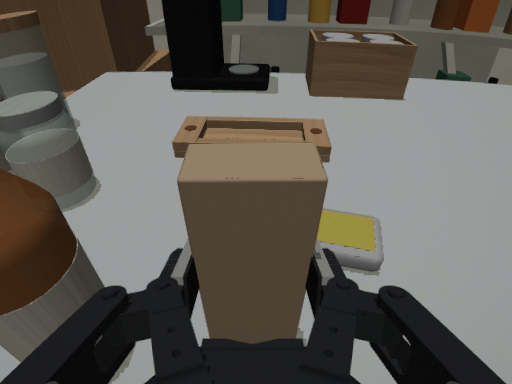

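The stone is upright in the grip (255,240), its bottom about 12 mm up, with clear worktop around it. I'll set it down standing, regrasp with the tool turned half round, then lay it flat.

Call:
servo_tool:
  xyz:
    - [0, 0, -0.006]
    - [0, 0, -0.004]
    - [0, 0, -0.0015]
    - [0, 0, -0.001]
    - [0, 0, 0]
  rot:
    - [0, 0, 0]
    - [0, 0, 0]
    - [0, 0, 0]
    - [0, 0, 0]
    - [0, 0, 0]
  fingers: [0.4, 0.4, 0.4, 0.4, 0.4]

```text
time_s: 17.9
tool_pos: [0.4805, -0.0524, 0.0919]
ee_rot: [0.602, -0.556, 0.423, 0.387]
force: [0.1, 0.5, -5.4]
width: 0.054
grip_force: 106.2
```

```bash
python3 s.py
```

```text
17.9 q [-0.5263  0.9802 -0.1128  2.2083  1.0908  1.2816  1.479 ] p [ 0.4805 -0.0524  0.0919] R [[0.0244, -0.9966, 0.0786], [-0.3429, -0.0822, -0.9358], [0.939, -0.0041, -0.3438]] yaw_y -175.28 F [ 0.1  0.5 -5.4] w 0.054 g 106.2
```

Call:
servo_tool:
  xyz:
    - [0, 0, -0.0015]
    - [0, 0, -0.001]
    - [0, 0, 0]
  rot:
    - [0, 0, 0]
    - [0, 0, 0]
    - [0, 0, 0]
  fingers: [0.4, 0.4, 0.4]

```text
time_s: 18.27
tool_pos: [0.4806, -0.0526, 0.0896]
ee_rot: [0.602, -0.556, 0.423, 0.387]
force: [1.3, -0.6, -3.9]
width: 0.054
grip_force: 106.7
```

```bash
python3 s.py
```

```text
18.27 q [-0.5263  0.9851 -0.1124  2.2074  1.0924  1.2804  1.4753] p [ 0.4806 -0.0526  0.0896] R [[0.0243, -0.9966, 0.0786], [-0.3423, -0.0822, -0.936], [0.9393, -0.0041, -0.3431]] yaw_y -175.29 F [ 1.3 -0.6 -3.9] w 0.054 g 106.7
```

Call:
servo_tool:
  xyz:
    - [0, 0, -0.0007]
    - [0, 0, 0]
    - [0, 0, 0]
    - [0, 0, 0]
    - [0, 0, 0]
  rot:
    - [0, 0, 0]
    - [0, 0, 0]
    - [0, 0, 0]
    - [0, 0, 0]
    - [0, 0, 0]
  fingers: [0.4, 0.66, 0.8, 1, 1]

```text
time_s: 18.9
tool_pos: [0.4805, -0.0526, 0.0887]
ee_rot: [0.602, -0.556, 0.422, 0.387]
force: [-0.6, 0.1, 0.3]
width: 0.0855
grip_force: 0.0
```

Call:
servo_tool:
  xyz:
    - [-0.001, 0.013, 0.005]
    - [-0.002, 0.024, 0.009]
    - [-0.002, 0.028, 0.0105]
    - [-0.002, 0.028, 0.0105]
    - [-0.002, 0.028, 0.0105]
  rot:
    - [0, 0, 0]
    - [0, 0, 0]
    - [0, 0, 0]
    - [0, 0, 0]
    - [0, 0, 0]
  fingers: [1, 1, 1, 1, 1]

```text
time_s: 19.52
tool_pos: [0.4711, 0.0704, 0.1347]
ee_rot: [0.602, -0.556, 0.422, 0.387]
force: [-0.3, -0.3, -0.5]
width: 0.0854
grip_force: 0.0
```

```bash
python3 s.py; python3 - <<'E'
from h import *
for c in ('wrist','top'):
    st,im,d,P=look(c); save('r_'+c,im)
    for q in optics.boxes_of(c,'stone')[:2]:
        e=[int(v) for v in q['extent']]; print(c,round(q['conf'],2),e)
        b=(max(e[0]-4,0),max(e[1]-4,0),e[2]+4,e[3]+4)
        rect(P,b,.144,.17,'top')
E
cat > tr4.py <<'E'
from tr2 import *
p0,m0=fk(q0); Y=5; S=np.array([.481,-.054,.0905]); 
for TH in (55,60,65):
  for via,N1 in ((M[-1],17),(tgt(1,10,Y),0),(None,0)):
    g2=tgt(1,TH,Y); pre=S+[0,0,.005]-.13*g2[:,2]
    up=(np.array([.5,.14,.28]),m0,4)
    w=[up]+([([.52,.2,.28],via,N1)] if N1 else [([.52,.2,.28],via,17)] if via is not None else [])+[(pre+[0,0,.12],g2,12),(pre,g2,4),(S,g2,4)]
    try: o=follow(q0,plan_(p0,m0,w))
    except Exception as e: print(e); continue
    mar=np.minimum(o-lo,hi-o); print(TH,'margin',mar.min().round(2),'j',mar.min(0).argmin()+1,'row',mar.min(1).argmin(),'step',np.abs(np.diff(o,axis=0)).max().round(2),o[-1].round(2),'wrist z',(pre-.31*g2[:,2]).round(2))
E
python3 tr4.py
```

```text
19.52 q [-0.6653  0.9109 -0.1836  2.0763  0.8798  1.434   1.6003] p [0.4711 0.0704 0.1347] R [[0.0249, -0.9966, 0.0788], [-0.3436, -0.0826, -0.9355], [0.9388, -0.0038, -0.3445]] yaw_y -175.26 F [-0.3 -0.3 -0.5] w 0.0854 g 0.0
wrist 0.85 [218, 117, 287, 255]
top 1415 [480.8 -52.5] [55.3 28.9] 5.5 z 0.1498
55 margin 0.18 j 6 row 4 step 0.15 [-0.99  1.03  0.72  2.3   0.71  0.44 -1.06] wrist z [0.45 0.31 0.35]
55 margin 0.13 j 6 row 7 step 0.17 [-1.03  1.07  0.81  2.3   0.55  0.38 -0.88] wrist z [0.45 0.31 0.35]
55 margin 0.19 j 6 row 3 step 0.25 [-0.92  0.97  0.6   2.3   0.85  0.53 -1.22] wrist z [0.45 0.31 0.35]
60 margin 0.18 j 6 row 4 step 0.16 [-1.02  1.09  0.73  2.29  0.71  0.49 -1.1 ] wrist z [0.45 0.33 0.32]
60 margin 0.13 j 6 row 7 step 0.17 [-1.07  1.14  0.82  2.29  0.56  0.42 -0.93] wrist z [0.45 0.33 0.32]
60 margin 0.19 j 6 row 3 step 0.24 [-0.94  1.02  0.59  2.29  0.87  0.6  -1.28] wrist z [0.45 0.33 0.32]
65 margin 0.18 j 6 row 4 step 0.17 [-1.05  1.15  0.74  2.27  0.7   0.53 -1.12] wrist z [0.45 0.34 0.28]
65 margin 0.13 j 6 row 7 step 0.17 [-1.09  1.2   0.83  2.27  0.57  0.47 -0.97] wrist z [0.45 0.34 0.28]
65 margin 0.19 j 6 row 3 step 0.24 [-0.96  1.07  0.57  2.27  0.87  0.66 -1.32] wrist z [0.45 0.34 0.28]
```

The stone stands free and upright at (0.481, -0.0525), yaw 5.5°. Rolling the wrist half a turn.

Call:
servo_tool:
  xyz:
    - [0, 0.01, 0.025]
    - [0, 0.01, 0.025]
    - [0, 0.01, 0.025]
    - [0, 0.01, 0.025]
    - [0, 0, 0]
  rot:
    - [0.0044, -0.052, -0.0192]
    - [0.0044, -0.052, -0.0192]
    - [0.0044, -0.052, -0.0192]
    - [0.0044, -0.052, -0.0192]
    - [0.0044, -0.052, -0.0192]
  fingers: [1, 1, 1, 1, 1]

```text
time_s: 20.35
tool_pos: [0.4716, 0.1084, 0.2354]
ee_rot: [-0.308, 0.76, -0.546, -0.17]
force: [-0.0, -0.3, -0.9]
width: 0.0853
grip_force: 0.0
```

Call:
servo_tool:
  xyz:
    - [0, 0, 0]
    - [0, 0, 0]
    - [0, 0, 0]
    - [0, 0, 0]
    - [0, 0, 0]
  rot:
    - [0.0044, -0.052, -0.0192]
    - [0.0044, -0.052, -0.0192]
    - [0.0044, -0.052, -0.0192]
    - [0.0044, -0.052, -0.0192]
    - [0.0044, -0.052, -0.0192]
  fingers: [1, 1, 1, 1, 1]

```text
time_s: 20.98
tool_pos: [0.4712, 0.1074, 0.2342]
ee_rot: [0.043, 0.819, -0.567, 0.076]
force: [-0.2, -0.0, -0.3]
width: 0.0855
grip_force: 0.0
```

Call:
servo_tool:
  xyz:
    - [0, 0, 0]
    - [0, 0, 0]
    - [0, 0, 0]
    - [0, 0, 0]
    - [0, 0, 0]
  rot:
    - [0.0044, -0.052, -0.0192]
    - [0.0044, -0.052, -0.0192]
    - [0.0044, -0.052, -0.0192]
    - [0.0044, -0.052, -0.0192]
    - [0.0044, -0.052, -0.0192]
  fingers: [1, 1, 1, 1, 1]

```text
time_s: 21.6
tool_pos: [0.4711, 0.1075, 0.2342]
ee_rot: [0.385, 0.724, -0.481, 0.309]
force: [-0.9, 0.2, -0.6]
width: 0.0855
grip_force: 0.0
```

Call:
servo_tool:
  xyz:
    - [0, 0, 0]
    - [0, 0, 0]
    - [0, 0, 0]
    - [0, 0, 0]
  rot:
    - [0.0044, -0.052, -0.0192]
    - [0.0044, -0.052, -0.0192]
    - [0.0044, -0.052, -0.0192]
    - [0.0553, 0.0045, 0]
  fingers: [1, 1, 1, 1]

```text
time_s: 22.1
tool_pos: [0.4707, 0.1096, 0.2309]
ee_rot: [0.587, 0.637, -0.337, 0.369]
force: [0.3, 0.8, -0.4]
width: 0.0853
grip_force: 0.0
```

```bash
python3 s.py; cat > nxt.py <<'E'
import plan; from plan import *
from workcell import sensors
s=sensors.sense(); m=R.from_quat(s['ee_rot']).as_matrix(); p=s['tool_pos']
m1=tgt(1,60,5.5); T=np.array([.4808,-.0525,.088]); pre=T-.12*m1[:,2]
print('rot to target /180',(R.from_matrix(m1@m.T).as_rotvec()/np.pi).round(4),'to pre',(pre-p).round(4),'pre->T',(T-pre).round(4))
E
python3 nxt.py
```

```text
22.1 q [-1.1445  0.7368  0.524   2.0618  0.5587  1.125  -0.9797] p [0.4707 0.1096 0.2309] R [[-0.0379, 0.9965, 0.0739], [0.4994, 0.0829, -0.8624], [-0.8655, 0.0042, -0.5008]] yaw_y 4.76 F [ 0.3  0.8 -0.4] w 0.0853 g 0.0
rot to target /180 [-0.0004  0.0013  0.0041] to pre [ 0.0001 -0.0587 -0.0829] pre->T [ 0.01   -0.1034 -0.06  ]
```

Call:
servo_tool:
  xyz:
    - [0.002, -0.027, -0.024]
    - [0.002, -0.027, -0.024]
    - [0.002, -0.027, -0.024]
    - [0.002, -0.027, -0.024]
    - [0.002, -0.027, -0.024]
  rot:
    - [-0.0004, 0.0013, 0.0041]
    - [0, 0, 0]
    - [0, 0, 0]
    - [0, 0, 0]
    - [0, 0, 0]
  fingers: [1, 1, 1, 1, 1]

```text
time_s: 22.72
tool_pos: [0.4809, -0.0281, 0.1135]
ee_rot: [0.585, 0.64, -0.335, 0.369]
force: [0.3, -0.0, -0.8]
width: 0.0852
grip_force: 0.0
```

Call:
servo_tool:
  xyz:
    - [0, -0.0135, -0.0115]
    - [0, -0.0135, -0.0115]
    - [0, 0, 0]
  rot:
    - [0, 0, 0]
    - [0, 0, 0]
    - [0, 0, 0]
  fingers: [1, 1, 1]

```text
time_s: 23.1
tool_pos: [0.4805, -0.0551, 0.0911]
ee_rot: [0.584, 0.64, -0.336, 0.369]
force: [-0.4, -0.1, 0.5]
width: 0.0855
grip_force: 0.0
```

```bash
python3 s.py; python3 nxt.py; python3 - <<'E'
from h import *
st,im,d,P=look('top')
rect(P,(262,205,300,262),.144,.156,'top')
E
```

```text
23.1 q [-0.9542  1.0184  0.6108  2.2796  0.8417  0.5888 -1.238 ] p [ 0.4805 -0.0551  0.0911] R [[-0.0449, 0.9958, 0.0798], [0.4995, 0.0915, -0.8615], [-0.8652, 0.0012, -0.5015]] yaw_y 5.25 F [-0.4 -0.1  0.5] w 0.0855 g 0.0
rot to target /180 [-0.0006  0.0003  0.0014] to pre [-0.0097  0.106   0.0569] pre->T [ 0.01   -0.1034 -0.06  ]
top 375 [480.6 -53.7] [56.  28.1] 5.5 z 0.1486
```

Call:
servo_tool:
  xyz:
    - [0, 0.005, -0.002]
    - [0, 0, 0]
    - [0, 0, 0]
    - [0, 0, 0]
    - [0, 0, 0]
  rot:
    - [0, 0, 0.001]
    - [0, 0, 0]
    - [0, 0, 0]
    - [0, 0, 0]
    - [0, 0, 0]
  fingers: [1, 0.8, 0.6, 0.4, 0.4]
  squeeze: 100

```text
time_s: 23.78
tool_pos: [0.4815, -0.0482, 0.0898]
ee_rot: [0.583, 0.641, -0.334, 0.37]
force: [-1.9, 4.5, 6.0]
width: 0.0533
grip_force: 103.3
```

Call:
servo_tool:
  xyz:
    - [0, 0, 0]
    - [0, 0, 0.01]
    - [0, 0, 0.03]
    - [0, 0.01, 0.04]
    - [0, 0.015, 0.04]
  rot:
    - [0, 0, 0]
    - [0, 0, 0]
    - [0, 0, 0]
    - [0, 0, 0]
    - [0, 0, 0]
  fingers: [0.4, 0.4, 0.4, 0.4, 0.4]

```text
time_s: 24.4
tool_pos: [0.481, -0.0234, 0.2103]
ee_rot: [0.584, 0.642, -0.334, 0.369]
force: [0.8, 0.7, -6.4]
width: 0.0533
grip_force: 106.2
```

```bash
python3 s.py; python3 - <<'E'
from h import *
st,im,d,P=look('top')
b=(255,195,310,265); rect(P,b,.2,.29,'top')
E
cat > tr5.py <<'E'
from tr2 import *
p0,m0=fk(q0)
for Yf in (5,15,25):
 for c in ([.48,-.01],[.5,-.01]):
  F=tgt(1,-30,Yf); w=[([.49,-.02,.22],tgt(1,30,10),3),(c+[.2],tgt(1,0,Yf),3),(c+[.13],F,4),(c+[.016],F,5),(c+[.1],tgt(1,0,Yf),5)]
  o=follow(q0,plan_(p0,m0,w)); mar=np.minimum(o-lo,hi-o); print(Yf,c,'margin',mar.min().round(2),'j',mar.min(0).argmin()+1,'row',mar.min(1).argmin(),'step',np.abs(np.diff(o,axis=0)).max().round(2),o[-6].round(2),o[-1].round(2))
E
python3 tr5.py
```

```text
24.4 q [-1.0151  0.758   0.6188  2.235   0.7547  0.8507 -1.0311] p [ 0.481  -0.0234  0.2103] R [[-0.0465, 0.9954, 0.0844], [0.5026, 0.0963, -0.8591], [-0.8633, 0.0025, -0.5047]] yaw_y 5.53 F [ 0.8  0.7 -6.4] w 0.0533 g 106.2
top 784 [478.3 -22.7] [82.5 46.3] 1.7 z 0.2686
5 [0.48, -0.01] margin 0.19 j 6 row 17 step 0.24 [ 0.52  0.84 -0.45  2.21 -0.53  0.34  0.79] [-0.25  0.55  0.21  2.29 -0.35  0.33  0.35]
5 [0.5, -0.01] margin 0.23 j 6 row 17 step 0.23 [ 0.5   0.85 -0.44  2.16 -0.51  0.37  0.76] [-0.24  0.56  0.2   2.24 -0.31  0.36  0.31]
15 [0.48, -0.01] margin 0.21 j 6 row 19 step 0.29 [ 0.46  0.84 -0.39  2.15 -0.43  0.45  0.83] [-0.21  0.55  0.15  2.28 -0.25  0.32  0.43]
15 [0.5, -0.01] margin 0.24 j 6 row 19 step 0.28 [ 0.45  0.85 -0.39  2.11 -0.42  0.48  0.81] [-0.2   0.56  0.14  2.24 -0.22  0.35  0.4 ]
25 [0.48, -0.01] margin 0.21 j 6 row 19 step 0.34 [ 0.41  0.84 -0.36  2.1  -0.34  0.55  0.88] [-0.17  0.54  0.1   2.28 -0.16  0.32  0.51]
25 [0.5, -0.01] margin 0.24 j 6 row 19 step 0.33 [ 0.4   0.85 -0.35  2.06 -0.33  0.58  0.86] [-0.16  0.56  0.09  2.24 -0.14  0.35  0.48]
```

Call:
servo_tool:
  xyz:
    - [0.004, 0.002, 0]
    - [0.004, 0.002, 0]
    - [0.004, 0.002, 0]
    - [0.004, 0.002, 0]
    - [0.003, 0.002, 0]
  rot:
    - [0.0355, 0.0034, 0]
    - [0.0355, 0.0034, 0]
    - [0.0355, 0.0034, 0]
    - [0.0355, 0.0034, 0]
    - [0.0355, 0.0034, 0]
  fingers: [0.4, 0.4, 0.4, 0.4, 0.4]

```text
time_s: 25.08
tool_pos: [0.4998, -0.0136, 0.2093]
ee_rot: [0.654, 0.718, -0.158, 0.177]
force: [0.3, -0.3, -7.4]
width: 0.0534
grip_force: 106.2
```

Call:
servo_tool:
  xyz:
    - [0, 0, 0]
    - [0, 0, 0]
    - [0, 0, 0]
    - [0, 0, 0]
    - [0, 0, 0]
  rot:
    - [0.0355, 0.0034, 0]
    - [0.0355, 0.0034, 0]
    - [0.0355, 0.0034, 0]
    - [0.0355, 0.0034, 0]
    - [0.0355, 0.0034, 0]
  fingers: [0.4, 0.4, 0.4, 0.4, 0.4]

```text
time_s: 25.7
tool_pos: [0.4992, -0.014, 0.2091]
ee_rot: [0.673, 0.739, 0.028, -0.029]
force: [-0.5, -0.6, -6.6]
width: 0.0533
grip_force: 106.1
```

Call:
servo_tool:
  xyz:
    - [0, 0, -0.01]
    - [0, 0, -0.01]
    - [0, 0, -0.01]
    - [0, 0, -0.01]
    - [0, 0, 0]
  rot:
    - [0.0355, 0.0034, 0]
    - [0.0355, 0.0034, 0]
    - [0.0355, 0.0034, 0]
    - [0.0355, 0.0034, 0]
    - [0, 0, 0]
  fingers: [0.4, 0.4, 0.4, 0.4, 0.4]

```text
time_s: 26.32
tool_pos: [0.4993, -0.0165, 0.1672]
ee_rot: [0.653, 0.712, 0.174, -0.192]
force: [-0.3, -0.1, -6.9]
width: 0.0534
grip_force: 106.2
```

```bash
python3 s.py; cat > flat.py <<'E'
from h import *
st=sensors.sense(); m=R.from_quat(st['ee_rot']).as_matrix()
for c in ('scene','top','wrist'):
    st,im,d,P=look(c); save('f_%s_%d'%(c,st['time_s']*100),im)
    for q in optics.boxes_of(c,'stone')[:2]:
        e=[int(v) for v in q['extent']]; print(c,round(q['conf'],2),e)
        b=P[e[1]:e[3],e[0]:e[2]].reshape(-1,3); b=b[~np.isnan(b[:,0])]
        # RANSAC plane, upward facing
        rng=np.random.default_rng(0); best=None; b=b[b[:,2]>.012]
        for _ in range(400):
            a=b[rng.choice(len(b),3)]; n=np.cross(a[1]-a[0],a[2]-a[0]); k=np.linalg.norm(n)
            if k<1e-7: continue
            n/=k
            if abs(n[2])<.7: continue
            I=abs((b-a[0])@n)<.0015
            if best is None or I.sum()>best.sum(): best=I
        if best is None: continue
        Qp=b[best]; c0=Qp.mean(0); n=np.linalg.svd(Qp-c0)[2][2]; n*=np.sign(n[2])
        cc,s,an=cv2.minAreaRect((Qp[:,:2]*1000).astype(np.float32))
        print('  n',n.round(3),'ctr',c0.round(4),len(Qp),'rect',np.round(cc,1),np.round(s,1),round(an,1))
E
python3 flat.py
```

```text
26.32 q [ 0.4533  0.565  -0.3266  2.1012 -0.5267  0.7106  0.688 ] p [ 0.4993 -0.0165  0.1672] R [[-0.0742, 0.9962, -0.0457], [0.8621, 0.0871, 0.4992], [0.5013, -0.0024, -0.8653]] yaw_y 5.0 F [-0.3 -0.1 -6.9] w 0.0534 g 106.2bash:  1767 Killed                     python3 flat.py
```

```bash
sed -i 's/svd(Qp-c0)/svd(Qp-c0,full_matrices=False)/' flat.py; python3 flat.py
```

```text
scene 0.6 [214, 119, 275, 156]
  n [-0.002 -0.002  1.   ] ctr [ 5.040e-01 -1.000e-04  1.762e-01] 489 rect [508.    0.6] [ 68.4 150.4] 6.8
scene 0.27 [172, 223, 211, 284]
  n [-0.019  0.014  1.   ] ctr [ 0.7423 -0.221   0.1194] 470 rect [ 741.8 -220.8] [65.9 67.7] 75.3
top 0.76 [217, 211, 272, 241]
  n [0.008 0.002 1.   ] ctr [0.4969 0.0217 0.1756] 1152 rect [497.2  22.7] [ 57.4 107.7] 2.2
wrist 0.65 [196, 97, 309, 346]
  n [0.002 0.002 1.   ] ctr [0.4984 0.0068 0.1769] 25026 rect [498.4  10.6] [ 57.5 130.7] 5.6
```

The stone is level in the gripper, its top at z = 0.177. Laying it down.

Call:
servo_tool:
  xyz:
    - [0, 0, -0.027]
    - [0, 0, -0.027]
    - [0, 0, -0.027]
    - [0, 0, -0.027]
    - [0, 0, -0.027]
  rot:
    - [0, 0, 0]
    - [0, 0, 0]
    - [0, 0, 0]
    - [0, 0, 0]
    - [0, 0, 0]
  fingers: [0.4, 0.4, 0.4, 0.4, 0.4]

```text
time_s: 27.55
tool_pos: [0.5011, -0.0137, 0.0332]
ee_rot: [0.651, 0.714, 0.176, -0.191]
force: [-0.1, 0.1, -6.5]
width: 0.0536
grip_force: 106.4
```

Call:
servo_tool:
  xyz:
    - [0, 0, -0.006]
    - [0, 0, -0.004]
    - [0, 0, -0.002]
    - [0, 0, 0]
    - [0, 0, 0]
  rot:
    - [0, 0, 0]
    - [0, 0, 0]
    - [0, 0, 0]
    - [0, 0, 0]
    - [0, 0, 0]
  fingers: [0.4, 0.4, 0.4, 0.4, 0.4]

```text
time_s: 28.18
tool_pos: [0.5008, -0.0135, 0.0227]
ee_rot: [0.65, 0.714, 0.176, -0.191]
force: [0.7, -0.2, -5.0]
width: 0.0534
grip_force: 106.8
```

```bash
python3 s.py; python3 flat.py
```

```text
28.18 q [ 0.4814  0.8264 -0.3882  2.1508 -0.5735  0.4156  0.8331] p [ 0.5008 -0.0135  0.0227] R [[-0.0811, 0.9957, -0.044], [0.8616, 0.0923, 0.4992], [0.5011, 0.0026, -0.8654]] yaw_y 5.29 F [ 0.7 -0.2 -5. ] w 0.0534 g 106.8
scene 0.95 [218, 163, 274, 202]
  n [-0.006  0.005  1.   ] ctr [0.5026 0.0018 0.029 ] 212 rect [503.4  -1.4] [ 55.9 150.4] 5.5
wrist 0.8 [197, 95, 309, 346]
  n [0.003 0.002 1.   ] ctr [0.4984 0.0061 0.0297] 25033 rect [498.6   9.8] [ 57.  131.3] 5.9
wrist 0.44 [189, 0, 231, 20]
  n [-0.037  0.617  0.786] ctr [0.4532 0.1531 0.016 ] 127 rect [451.4 153.1] [22.1 10. ] 2.3
```

Call:
servo_tool:
  xyz:
    - [0, 0, -0.001]
    - [0, 0, -0.0008]
    - [0, 0, 0]
    - [0, 0, 0]
  rot:
    - [0, 0, 0]
    - [0, 0, 0]
    - [0, 0, 0]
    - [0, 0, 0]
  fingers: [0.4, 0.4, 0.4, 0.4]

```text
time_s: 28.98
tool_pos: [0.5005, -0.0135, 0.0208]
ee_rot: [0.65, 0.714, 0.176, -0.191]
force: [-2.5, -4.0, 6.5]
width: 0.0537
grip_force: 108.5
```

```bash
python3 s.py
```

```text
28.98 q [ 0.4823  0.8302 -0.3891  2.1509 -0.5738  0.4126  0.8348] p [ 0.5005 -0.0135  0.0208] R [[-0.0809, 0.9957, -0.0445], [0.8613, 0.0923, 0.4997], [0.5017, 0.0021, -0.8651]] yaw_y 5.29 F [-2.5 -4.   6.5] w 0.0537 g 108.5
```

Call:
servo_tool:
  xyz:
    - [0, 0, 0]
    - [0, 0, 0]
    - [0, 0, 0]
    - [0.001, -0.01, 0.018]
    - [0.001, -0.015, 0.026]
  rot:
    - [0, 0, 0]
    - [0, 0, 0]
    - [0, 0, 0]
    - [0, 0, 0]
    - [0, 0, 0]
  fingers: [0.7, 1, 1, 1, 1]

```text
time_s: 29.6
tool_pos: [0.502, -0.0381, 0.0644]
ee_rot: [0.65, 0.714, 0.175, -0.192]
force: [0.9, -0.3, 0.3]
width: 0.0857
grip_force: 0.0
```

Call:
servo_tool:
  xyz:
    - [0.002, -0.02, 0.035]
    - [0, 0, 0.03]
    - [0, 0.01, 0.02]
    - [0, 0.015, 0.02]
    - [0, 0.015, 0.01]
  rot:
    - [0, 0, 0]
    - [-0.041, -0.0038, 0]
    - [-0.041, -0.0038, 0]
    - [-0.041, -0.0038, 0]
    - [-0.041, -0.0038, 0]
  fingers: [1, 1, 1, 1, 1]

```text
time_s: 30.22
tool_pos: [0.5049, -0.0188, 0.18]
ee_rot: [0.673, 0.739, 0.006, -0.004]
force: [0.4, 0.1, -0.3]
width: 0.0852
grip_force: 0.0
```

```bash
python3 s.py; python3 flat.py
```

```text
30.23 q [-0.1563  0.4265  0.1221  2.1621 -0.12    0.5562  0.1499] p [ 0.5049 -0.0188  0.18  ] R [[-0.093, 0.9957, 0.0023], [0.9956, 0.0929, 0.0129], [0.0127, 0.0035, -0.9999]] yaw_y 5.33 F [ 0.4  0.1 -0.3] w 0.0852 g 0.0
scene 0.85 [219, 164, 275, 202]
  n [-0.03  -0.002  1.   ] ctr [ 0.5031 -0.0075  0.0269] 226 rect [502.4  -2.2] [ 58.5 149.6] 5.9
wrist 0.86 [219, 83, 275, 234]
  n [-0.001  0.     1.   ] ctr [0.4978 0.0045 0.0281] 7606 rect [ 4.979e+02 -3.000e-01] [ 54.  149.8] 6.8
```

The stone lies flat (normal vertical, top 28 mm) centred near (0.498, -0.001), with the gripper clear of it. Now regrasping from above.

Call:
servo_tool:
  xyz:
    - [-0.003, 0.009, -0.03]
    - [-0.0034, 0.0088, -0.04]
    - [0, 0, -0.04]
    - [0, 0, -0.025]
    - [0, 0, -0.01]
  rot:
    - [-0.0041, 0.0007, 0.004]
    - [0, 0, 0]
    - [0, 0, 0]
    - [0, 0, 0]
    - [0, 0, 0]
  fingers: [1, 1, 1, 1, 1]

```text
time_s: 31.15
tool_pos: [0.4971, -0.0043, 0.0317]
ee_rot: [0.671, 0.742, -0.001, -0.003]
force: [-0.0, -0.1, -0.2]
width: 0.0859
grip_force: 0.0
```

```bash
python3 s.py; python3 flat.py
```

```text
31.15 q [-0.1339  0.6876  0.0447  2.2614 -0.161   0.2016  0.1595] p [ 0.4971 -0.0043  0.0317] R [[-0.1006, 0.9949, -0.0064], [0.9949, 0.1006, 0.0031], [0.0037, -0.0061, -1.0]] yaw_y 5.78 F [-0.  -0.1 -0.2] w 0.0859 g 0.0
scene 0.78 [216, 164, 275, 203]
  n [0.013 0.001 1.   ] ctr [ 0.5059 -0.008   0.0273] 197 rect [504.3  -2.5] [ 54.6 149.6] 6.5
wrist 0.91 [197, 99, 313, 345]
  n [ 0. -0.  1.] ctr [0.4974 0.0145 0.0281] 24271 rect [498.7   3.2] [ 56.4 143.5] 6.0
```

Call:
servo_tool:
  xyz:
    - [0.0015, 0.004, -0.002]
    - [0, 0, -0.002]
    - [0, 0, 0]
    - [0, 0, 0]
    - [0, 0, 0]
  rot:
    - [-0.001, -0.002, 0.001]
    - [0, 0, 0]
    - [0, 0, 0]
    - [0, 0, 0]
    - [0, 0, 0]
  fingers: [1, 1, 0.8, 0.5, 0.4]
  squeeze: 100

```text
time_s: 32.08
tool_pos: [0.4992, 0.0024, 0.0305]
ee_rot: [0.668, 0.745, 0.001, 0.001]
force: [-3.8, 1.3, 19.5]
width: 0.0505
grip_force: 100.3
```

Call:
servo_tool:
  xyz:
    - [0, 0, 0]
    - [0, 0, 0]
  rot:
    - [0, 0, 0]
    - [0, 0, 0]
  fingers: [0.4, 0.4]

```text
time_s: 32.33
tool_pos: [0.4991, 0.0024, 0.0305]
ee_rot: [0.668, 0.745, 0.001, 0.001]
force: [-3.5, 0.7, 19.5]
width: 0.0509
grip_force: 100.4
```

```bash
python3 s.py; python3 flat.py; cat > tr6.py <<'E'
from tr2 import *
p0,m0=fk(q0)
w=[([.5,-.01,.25],m0,5),([.505,-.358,.25],tgt(1,0,-89.2),12),([.505,-.358,.04],tgt(1,0,-89.2),5)]
w[1:1]=[([.5,-.18,.25],tgt(1,0,-42),6)]
o=follow(q0,plan_(p0,m0,w)); mar=np.minimum(o-lo,hi-o); print(mar.min(0).round(2),np.abs(np.diff(o,axis=0)).max().round(2),o[-1].round(2))
E
python3 tr6.py
```

```text
32.33 q [-0.1515  0.6897  0.0478  2.2643 -0.1623  0.1875  0.1538] p [0.4991 0.0024 0.0305] R [[-0.1088, 0.9941, 0.0031], [0.9941, 0.1088, 0.0001], [-0.0002, 0.0031, -1.0]] yaw_y 6.25 F [-3.5  0.7 19.5] w 0.0509 g 100.4
scene 0.67 [217, 165, 275, 203]
  n [0.011 0.008 1.   ] ctr [0.5068 0.0059 0.0273] 168 rect [504.1  -2. ] [ 54.  148.9] 6.6
wrist 0.81 [194, 110, 312, 344]
  n [ 0.    -0.001  1.   ] ctr [0.4974 0.0183 0.0281] 23271 rect [498.    7.5] [ 57.4 135.3] 6.2
[2.3  0.66 0.64 0.31 0.42 0.18 2.02] 0.11 [ 0.27  0.78  0.4   2.   -0.63  0.48 -0.42]
```

Call:
servo_tool:
  xyz:
    - [0, 0, 0]
    - [0, 0, 0]
    - [0, -0.001, -0.0035]
    - [0, 0, 0]
    - [0, 0, 0]
  rot:
    - [0, 0, 0]
    - [0, 0, 0]
    - [0, 0, 0]
    - [0, 0, 0]
    - [0, 0, 0]
  fingers: [0.75, 0.75, 0.75, 0.4, 0.4]

```text
time_s: 33.25
tool_pos: [0.4994, 0.0012, 0.0263]
ee_rot: [0.668, 0.744, 0.001, 0.001]
force: [-1.2, -0.4, 10.0]
width: 0.0527
grip_force: 102.5
```

Call:
servo_tool:
  xyz:
    - [0, 0, 0]
    - [0, 0, 0]
    - [0, 0, 0.005]
    - [0, 0, 0.01]
    - [0, 0, 0.02]
  rot:
    - [0, 0, 0]
    - [0, 0, 0]
    - [0, 0, 0]
    - [0, 0, 0]
    - [0, 0, 0]
  fingers: [0.4, 0.4, 0.4, 0.4, 0.4]

```text
time_s: 33.88
tool_pos: [0.4988, 0.0013, 0.061]
ee_rot: [0.668, 0.745, 0.0, 0.0]
force: [0.6, 0.6, -5.7]
width: 0.0526
grip_force: 106.2
```

```bash
python3 s.py; python3 flat.py
```

```text
33.88 q [-0.1642  0.6314  0.0686  2.2532 -0.1559  0.2603  0.1509] p [0.4988 0.0013 0.061 ] R [[-0.1088, 0.9941, 0.0009], [0.9941, 0.1088, -0.0004], [-0.0005, 0.0009, -1.0]] yaw_y 6.24 F [ 0.6  0.6 -5.7] w 0.0526 g 106.2
scene 0.83 [215, 153, 275, 194]
  n [ 0.127 -0.028  0.991] ctr [0.501  0.0033 0.0597] 136 rect [502.4  -3. ] [ 60.6 147.1] 6.7
top 0.53 [183, 176, 218, 211]
  n [-0.003 -0.002  1.   ] ctr [0.5782 0.1353 0.0438] 646 rect [578.9 135.5] [82.1 79. ] 1.6
top 0.46 [309, 244, 336, 290]
  n [-0.007 -0.002  1.   ] ctr [ 0.4178 -0.1634  0.0229] 569 rect [ 416.1 -160.5] [54.4 99.5] 79.9
wrist 0.82 [192, 108, 316, 344]
  n [-0.    -0.001  1.   ] ctr [0.4977 0.0198 0.0628] 24417 rect [499.6   9.3] [ 63.1 132.2] 6.2
```

Call:
servo_tool:
  xyz:
    - [0, 0, 0.04]
    - [0, 0, 0.05]
    - [0, 0, 0.05]
    - [0, 0, 0.05]
    - [0, -0.01, 0.01]
  rot:
    - [0, 0, 0]
    - [0, 0, 0]
    - [0, 0, 0]
    - [0, 0, 0]
    - [0, 0, -0.0442]
  fingers: [0.4, 0.4, 0.4, 0.4, 0.4]

```text
time_s: 34.8
tool_pos: [0.5004, -0.0082, 0.2634]
ee_rot: [0.718, 0.696, 0.003, 0.002]
force: [0.5, -0.2, -6.1]
width: 0.0524
grip_force: 109.1
```

Call:
servo_tool:
  xyz:
    - [0.001, -0.03, 0]
    - [0.001, -0.03, 0]
    - [0.001, -0.03, 0]
    - [0.001, -0.03, 0]
    - [0.001, -0.03, 0]
  rot:
    - [0, 0, -0.0442]
    - [0, 0, -0.0442]
    - [0, 0, -0.0442]
    - [0, 0, -0.0442]
    - [0, 0, -0.0442]
  fingers: [0.4, 0.4, 0.4, 0.4, 0.4]

```text
time_s: 35.42
tool_pos: [0.5037, -0.1593, 0.26]
ee_rot: [0.913, 0.409, -0.001, 0.001]
force: [0.7, 0.1, -6.6]
width: 0.0522
grip_force: 109.1
```

Call:
servo_tool:
  xyz:
    - [0.001, -0.033, 0]
    - [0, -0.033, 0]
    - [0, -0.033, 0]
    - [0, -0.033, 0]
    - [0, -0.033, 0]
  rot:
    - [0, 0, -0.0442]
    - [0, 0, -0.0442]
    - [0, 0, -0.0442]
    - [0, 0, -0.0442]
    - [0, 0, -0.0442]
  fingers: [0.4, 0.4, 0.4, 0.4, 0.4]

```text
time_s: 36.05
tool_pos: [0.5049, -0.3241, 0.2597]
ee_rot: [0.997, 0.074, -0.001, 0.001]
force: [-0.8, -0.3, -5.9]
width: 0.052
grip_force: 109.1
```

Call:
servo_tool:
  xyz:
    - [0, -0.034, -0.03]
    - [0, 0, -0.05]
    - [0, 0, -0.05]
    - [0, 0, -0.02]
    - [0, 0, 0]
  rot:
    - [0, 0, -0.0442]
    - [0, 0, 0]
    - [0, 0, 0]
    - [0, 0, 0]
    - [0, 0, 0]
  fingers: [0.4, 0.4, 0.4, 0.4, 0.4]

```text
time_s: 36.67
tool_pos: [0.5048, -0.3574, 0.1098]
ee_rot: [1.0, 0.007, -0.002, 0.001]
force: [-0.2, -1.2, -5.6]
width: 0.0522
grip_force: 109.1
```

```bash
python3 s.py; cat > seat.py <<'E'
from h import *
for c in ('wrist','top'):
    st,im,d,P=look(c); save('q_%s_%d'%(c,st['time_s']*100),im); np.savez('q_%s.npz'%c,P=P)
    tz=st['tool_pos'][2]
    V=P.reshape(-1,3); near=(abs(V[:,0]-.506)<.14)&(abs(V[:,1]+.358)<.06)
    def mr(z0,z1,n):
        Qp=V[near&(V[:,2]>z0)&(V[:,2]<z1)]
        if len(Qp)<20: print(c,n,'none'); return
        cc,s,an=cv2.minAreaRect((Qp[:,:2]*1000).astype(np.float32)); lo_,hi_=Qp.min(0),Qp.max(0)
        print(c,n,len(Qp),np.round(cc,1),np.round(s,1),round(an,2),'z',np.median(Qp[:,2]).round(4),'x',lo_[0].round(4),hi_[0].round(4),'y',lo_[1].round(4),hi_[1].round(4))
    mr(.022,.031,'rim'); mr(tz-.006,tz+.01,'stone')
E
python3 seat.py
```

```text
36.67 q [ 0.2031  0.6913  0.4975  1.9736 -0.5505  0.6139 -0.4925] p [ 0.5048 -0.3574  0.1098] R [[0.9999, 0.0133, -0.003], [0.0133, -0.9999, -0.0016], [-0.003, 0.0016, -1.0]] yaw_y -89.24 F [-0.2 -1.2 -5.6] w 0.0522 g 109.1
wrist rim 7027 [ 595.8 -356.7] [43.6 90.5] 0.64 z 0.0262 x 0.5735 0.6181 y -0.4021 -0.3115
wrist stone 25361 [ 513.  -357.4] [132.3  79.4] 0.57 z 0.1114 x 0.4468 0.5794 y -0.3971 -0.3178
top rim 1387 [ 505.7 -357.5] [224.4  90.9] 1.19 z 0.025 x 0.394 0.6171 y -0.4047 -0.3109
top stone 1424 [ 504.5 -356.9] [149.5  61.8] 0.65 z 0.1117 x 0.4296 0.5794 y -0.3883 -0.3262
```

Call:
servo_tool:
  xyz:
    - [0.0014, -0.0006, -0.015]
    - [0, 0, -0.02]
    - [0, 0, -0.018]
    - [0, 0, 0]
    - [0, 0, 0]
  rot:
    - [0.0005, -0.001, 0]
    - [0, 0, 0]
    - [0, 0, 0]
    - [0, 0, 0]
    - [0, 0, 0]
  fingers: [0.4, 0.4, 0.4, 0.4, 0.4]

```text
time_s: 37.4
tool_pos: [0.5068, -0.3586, 0.0579]
ee_rot: [1.0, 0.007, 0.001, 0.001]
force: [0.2, -0.0, -6.6]
width: 0.0525
grip_force: 109.1
```

```bash
python3 s.py; python3 seat.py
```

```text
37.4 q [ 0.2531  0.758   0.4233  1.9919 -0.6102  0.5155 -0.4426] p [ 0.5068 -0.3586  0.0579] R [[0.9999, 0.0131, 0.0024], [0.0131, -0.9999, -0.0014], [0.0024, 0.0015, -1.0]] yaw_y -89.25 F [ 0.2 -0.  -6.6] w 0.0525 g 109.1
wrist rim 16737 [ 514.3 -357.8] [206.6  90.6] 0.63 z 0.0262 x 0.4106 0.6179 y -0.4029 -0.3115
wrist stone 25387 [ 514.9 -358.8] [132.3  79.4] 0.53 z 0.0595 x 0.4487 0.5813 y -0.3985 -0.3191
top rim 1470 [ 505.7 -358. ] [224.5  92. ] 0.98 z 0.025 x 0.3939 0.6173 y -0.4046 -0.3106
top stone 1233 [ 506.3 -358.8] [149.6  57.9] 0.94 z 0.0585 x 0.4311 0.5807 y -0.3887 -0.3297
```

Call:
servo_tool:
  xyz:
    - [-0.0006, 0.0008, 0]
    - [0, 0, -0.006]
    - [0, 0, -0.006]
    - [0, 0, -0.004]
    - [0, 0, 0]
  rot:
    - [0.0005, 0.0006, 0]
    - [0, 0, 0]
    - [0, 0, 0]
    - [0, 0, 0]
    - [0, 0, 0]
  fingers: [0.4, 0.4, 0.4, 0.4, 0.4]

```text
time_s: 38.12
tool_pos: [0.506, -0.3573, 0.0414]
ee_rot: [1.0, 0.007, 0.0, -0.0]
force: [-0.3, -0.4, -4.2]
width: 0.0524
grip_force: 109.1
```

```bash
python3 s.py
```

```text
38.12 q [ 0.267   0.7797  0.4004  1.997  -0.6257  0.4881 -0.4299] p [ 0.506  -0.3573  0.0414] R [[0.9999, 0.0134, 0.0], [0.0134, -0.9999, 0.0007], [0.0, -0.0007, -1.0]] yaw_y -89.23 F [-0.3 -0.4 -4.2] w 0.0524 g 109.1
```

It's entering freely (bottom about 15 mm up, below the rim), with no side force. Going the last few mm.

Call:
servo_tool:
  xyz:
    - [0, -0.0003, -0.0015]
    - [0, 0, -0.0012]
    - [0, 0, 0]
    - [0, 0, 0]
  rot:
    - [0, 0, 0]
    - [0, 0, 0]
    - [0, 0, 0]
    - [0, 0, 0]
  fingers: [0.4, 0.4, 0.4, 0.4]

```text
time_s: 38.62
tool_pos: [0.5063, -0.3578, 0.0393]
ee_rot: [1.0, 0.007, 0.0, -0.0]
force: [-0.3, -0.7, -5.8]
width: 0.0523
grip_force: 109.1
```

```bash
python3 s.py
```

```text
38.62 q [ 0.2695  0.7826  0.397   1.997  -0.6282  0.4835 -0.4275] p [ 0.5063 -0.3578  0.0393] R [[0.9999, 0.0136, 0.0009], [0.0136, -0.9999, 0.0002], [0.0009, -0.0002, -1.0]] yaw_y -89.22 F [-0.3 -0.7 -5.8] w 0.0523 g 109.1
```

Call:
servo_tool:
  xyz:
    - [0, 0, -0.001]
    - [0, 0, 0]
    - [0, 0, 0]
    - [0, 0, 0]
    - [0, 0, 0]
  rot:
    - [0, 0, 0]
    - [0, 0, 0]
    - [0, 0, 0]
    - [0, 0, 0]
    - [0, 0, 0]
  fingers: [0.4, 0.4, 0.66, 0.8, 0.8]

```text
time_s: 39.25
tool_pos: [0.5065, -0.358, 0.0385]
ee_rot: [1.0, 0.007, 0.001, 0.0]
force: [1.0, 0.2, -0.2]
width: 0.0683
grip_force: 0.0
```

Call:
servo_tool:
  xyz:
    - [0, 0, 0.01]
    - [0, 0, 0.03]
    - [0, 0, 0.05]
    - [0, 0, 0.05]
    - [0, 0, 0.03]
  rot:
    - [0, 0, 0]
    - [0, 0, 0]
    - [0, 0, 0]
    - [0, 0, 0]
    - [0, 0, 0]
  fingers: [0.8, 0.9, 1, 1, 1]

```text
time_s: 39.88
tool_pos: [0.5065, -0.3583, 0.2115]
ee_rot: [1.0, 0.007, 0.002, 0.001]
force: [0.4, -0.6, -0.2]
width: 0.0852
grip_force: 0.0
```

```bash
python3 s.py; sed -i 's/mr(tz-.006,tz+.01/mr(.034,.06/' seat.py; python3 seat.py; python3 - <<'E'
from h import *
import glob
for c in ('wrist','top'):
    P=np.load('q_%s.npz'%c)['P'].reshape(-1,3)
    k=(abs(P[:,0]-.506)<.07)&(abs(P[:,1]+.358)<.024)&(P[:,2]>.033)&(P[:,2]<.05); Q=P[k]; c0=Q.mean(0); n=np.linalg.svd(Q-c0,full_matrices=False)[2][2]; print(c,'plane',c0.round(4),(n*np.sign(n[2])).round(4))
E
cp $(ls -t pics/q_wrist_* | head -1) pics/final.png
```

```text
39.88 q [ 0.1233  0.571   0.6155  1.9034 -0.4496  0.8041 -0.5757] p [ 0.5065 -0.3583  0.2115] R [[0.9999, 0.013, 0.0032], [0.013, -0.9999, -0.0012], [0.0032, 0.0013, -1.0]] yaw_y -89.25 F [ 0.4 -0.6 -0.2] w 0.0852 g 0.0
wrist rim 8181 [ 505.4 -358. ] [224.4  90.2] 0.89 z 0.0262 x 0.3931 0.6179 y -0.4037 -0.3114
wrist stone 6852 [ 505.8 -358.3] [149.5  56.2] 0.68 z 0.0402 x 0.4309 0.5808 y -0.3869 -0.3297
top rim 1819 [ 505.7 -358. ] [224.3  92.1] 0.95 z 0.0251 x 0.394 0.6173 y -0.4055 -0.3111
top stone 1551 [ 505.2 -357.4] [149.1  57.5] 0.77 z 0.039 x 0.4303 0.5801 y -0.387 -0.3281
wrist plane [ 0.5106 -0.358   0.0402] [ 0.0012 -0.0011  1.    ]
top plane [ 0.505  -0.358   0.0391] [-0.001  -0.0034  1.    ]
```

View pics/final.png

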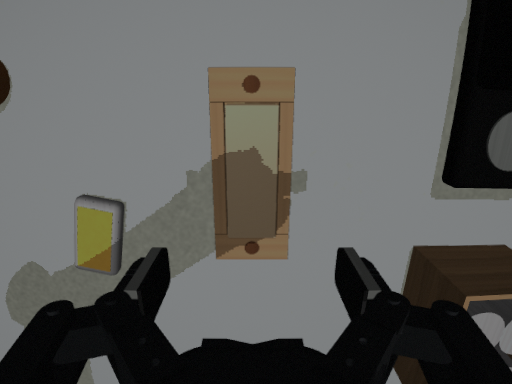

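The stone is fully seated in the pocket (250,170): flat, 14 mm proud of the rim and centred, with the gripper clear. I'll check the bystanders against the start, then hand in.

```bash
python3 - <<'E'
from h import *
for P in (np.load('top.npz')['P'],look('top')[3]):
    for n,(b,z0,z1) in dict(sard=((300,238,342,296),.018,.03),short=((160,232,200,258),.09,.11),oil=((255,145,300,200),.1,.23),tuna=((175,170,225,215),.04,.05),soup=((200,110,260,170),.1,.12),carton=((125,95,205,158),.15,.17),jar=((325,105,380,158),.11,.13)).items(): rect(P,b,z0,z1,n)
rect(P,(95,180,140,235),.031,.038,'block')
arm.job_done()
E
```

```text
sard 1020 [ 416.  -160.7] [ 57.6 101.9] 79.2 z 0.0227
short 219 [456.6 173.7] [44.8 22.1] 64.4 z 0.0985
oil 764 [608.5 -39. ] [65.4 61.1] 77.7 z 0.1459
tuna 950 [579.  136.4] [82.2 81.5] 2.4 z 0.044
soup 836 [701.6  82.8] [73.1 72.2] 45.2 z 0.1089
carton 1602 [731.1 211.1] [121.1  61.5] 89.0 z 0.1585
jar 754 [ 736.6 -222.1] [68.1 68.3] 21.8 z 0.119
sard 1023 [ 415.9 -161.1] [ 57.9 101.6] 79.1 z 0.0227
short 217 [456.6 173.7] [44.9 22. ] 63.8 z 0.0985
oil 760 [608.2 -39.4] [64.6 60.6] 78.4 z 0.1457
tuna 950 [579.1 136.3] [82.4 81.3] 1.1 z 0.0441
soup 837 [701.5  82.5] [72.6 72. ] 48.0 z 0.1089
carton 1592 [731.1 210.9] [120.7  61.5] 89.3 z 0.1585
jar 742 [ 736.8 -222. ] [68.5 67.9] 21.3 z 0.1188
block 552 [551.2 353. ] [82.7 98.2] 87.3 z 0.0327
the job is handed in; nothing more can be done
```

The job is handed in at about 40 s: the block lies flat in the tray; the long stone was laid flat, released, regrasped and is now fully seated in the holder. One extra step: I stood it upright on clear worktop to change grip before laying it down. The other goods have not moved, and the gripper is open and clear.

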